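# Find the rocking corner of a sensor deck and shim it

### The job

The aluminium sensor deck rocks on its granite slab because one of the four stick-on pads under its feet has come off. Press on its corner screws in turn with about half a kilo, never over 2 kg, to find the corner that dips, then slide the orange wedge, thin end first and flat on the slab, under that foot from the deck's long side until it just bites, without pushing the deck along at all, and let go of it. Then prove it with the same press of half a kilo, first on the shimmed corner and afterwards on a corner next to it: neither may dip any more; leave the other things on the desk alone.

Things in the scene. Friction and masses are not known exactly. Their poses are not given: they have to be found in the camera images.
- slab: polished dark granite slab, 280 (its x) x 400 (its y) x 12 mm, fixed; origin at the centre of its underside, flat top 12 mm above. Under each foot of the deck a 28 x 28 mm pad is stuck to it and stands 2.4 to 4.6 mm proud (all alike in one episode); one pad, at an unknown corner, is missing: that foot hangs over the bare slab.
- deck: aluminium deck, 1.2 to 1.7 kg: plate 190 (its x) x 150 (its y) x 12.7 mm, white solderless board with purple and blue modules in the middle, up to 19 mm above it. Four square rubber feet, 28 x 28 mm, 14 mm high, centred at x +-75, y +-55 mm; long sides at y +-75. Origin: centre, at the feet's undersides; plate top 26.7 mm above. Level until pressed.
- corner_a: steel cap screw on the deck's corner at +x, +y (deck frame), 22 mm across, 4 mm proud of the plate: the place to press. Origin at the centre of its top, 30.7 mm above the underside of its foot, over the foot's centre. If its foot is the hollow one, 2 to 3.5 N tips it down onto the slab, and it tips back when let go; otherwise it holds firm.
- corner_b: steel cap screw on the deck's corner at +x, -y (deck frame), 22 mm across, 4 mm proud of the plate: the place to press. Origin at the centre of its top, 30.7 mm above the underside of its foot, over the foot's centre. If its foot is the hollow one, 2 to 3.5 N tips it down onto the slab, and it tips back when let go; otherwise it holds firm.
- corner_c: steel cap screw on the deck's corner at -x, -y (deck frame), 22 mm across, 4 mm proud of the plate: the place to press. Origin at the centre of its top, 30.7 mm above the underside of its foot, over the foot's centre. If its foot is the hollow one, 2 to 3.5 N tips it down onto the slab, and it tips back when let go; otherwise it holds firm.
- corner_d: steel cap screw on the deck's corner at -x, +y (deck frame), 22 mm across, 4 mm proud of the plate: the place to press. Origin at the centre of its top, 30.7 mm above the underside of its foot, over the foot's centre. If its foot is the hollow one, 2 to 3.5 N tips it down onto the slab, and it tips back when let go; otherwise it holds firm.
- wedge: orange plastic wedge shim, 30 g, 90 mm long (its x), 24 mm wide (its y). Origin: centre of its flat underside. Thin end at x = +45 mm, 1.2 mm thick; the top rises 0.18 mm per mm to 11.1 mm at x = -10 mm; from there to x = -45 mm a flat-topped block 11.1 mm high, to grip across its sides. Starts flat on the desk (z = 0), left or right of the slab.
- wedge_tip (a point): middle of the wedge's thin edge, on its underside (x = +45 mm of the wedge)
- screwdriver: screwdriver, 170 mm, red handle, lying on the desk on the other side from the wedge; leave it alone
- spool: spool of solder, 62 mm across, 30 mm high, on the desk; leave it alone
- mug: blue mug, 82 mm across, 95 mm high; leave it alone
- parts_tray: clear divided tray of small parts, 110 x 160 x 30 mm; leave it alone
- flux: small amber bottle, 32 mm across, 62 mm high; leave it alone
Mind the look-alikes: they are no part of the job. Of the things like the wedge, leave any that is pink; of the rest the smaller one is meant.

How it is judged:
On the way, in this order (a step that is already met when the one before it is completed fails the run):
1. a pressed corner has dipped: the rocking is found (angle between deck's own z axis and vertical above 0.018 rad and (contact force between the fingers and corner_a above 1 N or contact force between the fingers and corner_b above 1 N or contact force between the fingers and corner_c above 1 N or contact force between the fingers and corner_d above 1 N)), for 0.05 s.
2. the wedge lies flat on the slab with its thin end under the hollow foot, let go ((horizontal distance between wedge_tip and corner_a below 0.0125 m or horizontal distance between wedge_tip and corner_b below 0.0125 m or horizontal distance between wedge_tip and corner_c below 0.0125 m or horizontal distance between wedge_tip and corner_d below 0.0125 m) and z of wedge_tip in the frame of slab below 0.016 m and angle between wedge's own z axis and vertical below 0.06 rad and contact force between the fingers and wedge below 0.05 N), for 0.2 s.
3. the shimmed corner is pressed firmly (over 3.5 N) and the deck stands still (z of wedge_tip in the frame of slab below 0.016 m and angle between wedge's own z axis and vertical below 0.06 rad and angle between deck's own z axis and vertical below 0.006 rad and ((horizontal distance between wedge_tip and corner_a below 0.0125 m and contact force between the fingers and corner_a above 3.5 N) or (horizontal distance between wedge_tip and corner_b below 0.0125 m and contact force between the fingers and corner_b above 3.5 N) or (horizontal distance between wedge_tip and corner_c below 0.0125 m and contact force between the fingers and corner_c above 3.5 N) or (horizontal distance between wedge_tip and corner_d below 0.0125 m and contact force between the fingers and corner_d above 3.5 N))), for 0.1 s.
4. then a corner next to it is pressed firmly (over 3.5 N) and the deck stands still (z of wedge_tip in the frame of slab below 0.016 m and angle between wedge's own z axis and vertical below 0.06 rad and angle between deck's own z axis and vertical below 0.006 rad and ((horizontal distance between wedge_tip and corner_a below 0.0125 m and contact force between the fingers and corner_b above 3.5 N) or (horizontal distance between wedge_tip and corner_a below 0.0125 m and contact force between the fingers and corner_d above 3.5 N) or (horizontal distance between wedge_tip and corner_b below 0.0125 m and contact force between the fingers and corner_a above 3.5 N) or (horizontal distance between wedge_tip and corner_b below 0.0125 m and contact force between the fingers and corner_c above 3.5 N) or (horizontal distance between wedge_tip and corner_c below 0.0125 m and contact force between the fingers and corner_b above 3.5 N) or (horizontal distance between wedge_tip and corner_c below 0.0125 m and contact force between the fingers and corner_d above 3.5 N) or (horizontal distance between wedge_tip and corner_d below 0.0125 m and contact force between the fingers and corner_a above 3.5 N) or (horizontal distance between wedge_tip and corner_d below 0.0125 m and contact force between the fingers and corner_c above 3.5 N))), for 0.1 s.
At the end, for the whole second after the job is handed in: the wedge lies flat on the slab, released, its thin edge within 12.5 mm (seen from above) of the centre of the hollow foot; the deck stands level (tilted less than 0.006 rad, half a millimetre at a corner), within 3 mm of where it began, and all is at rest ((horizontal distance between wedge_tip and corner_a below 0.0125 m or horizontal distance between wedge_tip and corner_b below 0.0125 m or horizontal distance between wedge_tip and corner_c below 0.0125 m or horizontal distance between wedge_tip and corner_d below 0.0125 m) and z of wedge_tip in the frame of slab below 0.016 m and angle between wedge's own z axis and vertical below 0.06 rad and angle between deck's own z axis and vertical below 0.006 rad and distance of deck from where it was at the start of the episode below 0.003 m and linear speed of each of deck, wedge below 0.01 m/s); the robot touches nothing.
It fails at once if the deck was pressed with more than 25 N (contact force between the fingers and deck above 25 N).
It fails at once if the wedge was driven against the deck with more than 20 N (contact force between wedge and deck above 20 N and contact force between the fingers and wedge above 0.5 N).
It fails at once if the deck was shoved more than 3 mm (distance of deck from where it was at the start of the episode above 0.003 m).
It fails at once if another thing on the desk was disturbed (distance of screwdriver from where it was at the start of the episode above 0.03 m or distance of any of spool, mug, parts_tray, flux from where it was at the start of the episode above 0.02 m).
It also fails if it takes over 72 s, if anything falls off the work surface, if the arm or the gripper's body presses on something with over 40 N, if the wrist force passes 120 N, or if a joint passes its speed limit or range.

### The arm

A 6-joint arm with a two-finger parallel gripper is mounted at the origin on the work surface. World frame = base frame: x ahead of the robot, y to its left, z up, the work surface at z = 0. Lengths are in m, angles in rad, forces in N, time in s.
With the tool pointing down it reaches from about 0.275 to 0.825 m from the base axis. Payload 4.9 kg.
Tool frame: the origin (TCP) lies midway between the tips of the shut fingers; the grasp point (between the pads) lies 19 mm behind it; z points along the fingers, y is the line along which they close (so a half turn about z gives the same grasp; the last joint's range is limited). The gripper opens to 85 mm and grips with 20 to 120 N. Pads are 22 mm wide; open, the fingers measure 114 mm over their backs; the gripper's body (76 mm by 85 mm) begins 54 mm behind the grasp point. The pads swing forward as they close: fully open they stand 13 mm farther back than shut.
Start: joints at [-1.256, 0.326, -0.193, 1.052, 0, 1.437], TCP at [0.239, -0.496, 0.204] pointing down, gripper open.
Joint ranges: [-2.65, 2.65], [-0.97, 1.79], [-1.3, 1.35], [-1.93, 2.1], [-1.47, 1.37], [-3.14, 3.14]. Speed limits (rad/s): [2.57, 2.57, 3.14, 3.14, 3.14, 3.14].

### API

Orientations are given as [roll, pitch, yaw] about the fixed x, y, z axes, in that order (R = Rz(yaw) Ry(pitch) Rx(roll)).
In Python, from rig import read_state, camera, close_job gives the robot as it stands.
- The arm moves only by the shell command python3 -m jog 'ROWS' [FORCE]. ROWS is JSON, a list of rows, each an object of numbers: "dx", "dy", "dz": the shift along the tool's x, y, z in m; "ax", "ay", "az": the turn, a rotation vector about the tool's x, y, z in rad; "claw": the closure in counts, from 0 (fully open) to 255 (shut). A call has 1 to 8 rows; each row is the pose to reach, as a shift and turn from the pose commanded when the call began, along the tool's axes at that moment; what a row does not reach only later rows make up. A row lasts 1/8 s, in which the tool goes at most 62.5 mm and 10.7 degrees, less where a joint would pass 70% of its speed; a pose out of reach is approached as far as the arm can. A call with a gripper value outside its range is refused whole. The fingers move at their own pace and stop on an object; FORCE is the grip in N (left out, the last holds). Time passes only in rows, so rows that repeat a pose let the fingers close. It gives the time, the measured TCP pose, the force and the opening at its end, in the units of the state.
- read_state(): the state, without advancing time (a new reading comes with each control period).
- camera(name): name is "side" or "top" or "wrist"; returns a dict with "frame" (400x640x3 uint8, red, green, blue), "K" (3x3 intrinsics, pixels), "T" (4x4, takes a point from camera to world coordinates). Camera axes: x right, y down, z forward; pixel columns grow to the right and rows downward; lengths in m; the calibration is good to about 2 mm. A picture is of the moment at which its call begins. There is no depth.
- close_job(): hands the job in, once; it reports no verdict.
The state is a dict: "time_s": time; "joint_pos": joint angles; "joint_velocities": joint speeds; "effort": joint torques, N m; "tcp_pos": TCP position; "tool_rot": TCP orientation; "contact_force": force on the tool from outside, world axes, zero at the start; "ft_torque": the same for the moment, N m; "opening": opening from 0.0 (shut) to 1.0 (fully open).
Only numpy, scipy, OpenCV 4.12 (cv2) and the standard library are available. Lean on these libraries where they do the work, as an engineer would, in place of code of your own. Each camera call takes 0.05 s, during which the arm holds its last target. There are 200 camera calls.

## Working session

There is one attempt and no reset: what is moved stays moved. The work goes in short steps, Python scripts to look and compute and a shell command to move; the robot and the scene stay as the last step left them, time stands still between calls to the robot, and variables do not carry over. Pictures are saved under pics/ and viewed, on a budget of 10 in all, crops included, one or two more only if the job needs it, and the job is handed in when it is done.

```bash
mkdir -p pics; python3 - <<'E'
from rig import read_state,camera
import cv2,numpy as np
print(read_state())
for n in ("top","side"):
    c=camera(n); cv2.imwrite(f"pics/{n}0.png",c["frame"][:,:,::-1]); np.savez(f"{n}0.npz",**c); print(n,c["K"].tolist(),c["T"].round(4).tolist())
E
```

```text
{'time_s': 0.0, 'joint_pos': array([-1.25623217e+00,  3.26929908e-01, -1.93564497e-01,  1.05201068e+00,
        3.68020355e-05,  1.43656549e+00]), 'joint_velocities': array([-3.75821100e-04,  5.01065850e-04,  8.26704414e-05, -1.05297744e-03,
        2.05929260e-03,  1.79674681e-03]), 'effort': array([-1.87006306e-03, -4.43398833e+01,  2.62438345e+01,  1.56646734e-02,
       -8.25779875e-05,  1.06701208e-05]), 'tcp_pos': array([ 0.23844712, -0.49493747,  0.20351685]), 'tool_rot': array([-3.13990419e+00, -2.65150815e-04,  4.48794741e-01]), 'contact_force': array([-0.50677844, -0.42000853,  0.0563456 ]), 'ft_torque': array([-0.04727696, -0.0386617 , -0.00105987]), 'opening': 0.9966940303180121}
top [[374.14043557967597, 0.0, 317.55673659578815], [0.0, 374.14043557967597, 201.91377402783996], [0.0, 0.0, 1.0]] [[-0.0277, -0.9897, 0.1404, 0.3834], [-0.9996, 0.028, -0.0, -0.0127], [-0.0039, -0.1403, -0.9901, 1.116], [0.0, 0.0, 0.0, 1.0]]
side [[453.6109898745699, 0.0, 316.97151023278724], [0.0, 453.6109898745699, 197.23912448459205], [0.0, 0.0, 1.0]] [[0.9648, -0.1619, 0.2073, 0.2383], [-0.2624, -0.6501, 0.7131, -1.1034], [0.0193, -0.7424, -0.6697, 1.0774], [0.0, 0.0, 0.0, 1.0]]
```

View pics/top0.png

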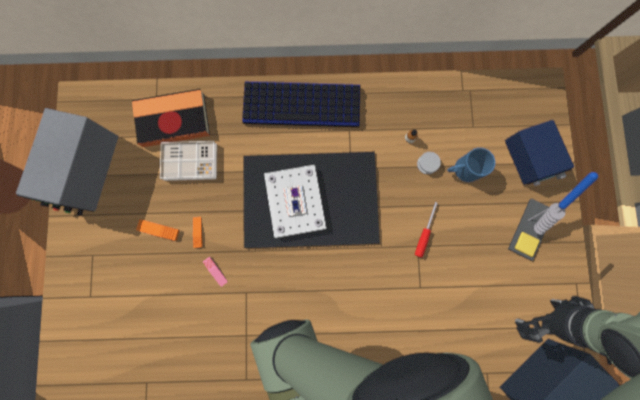

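View pics/side0.png

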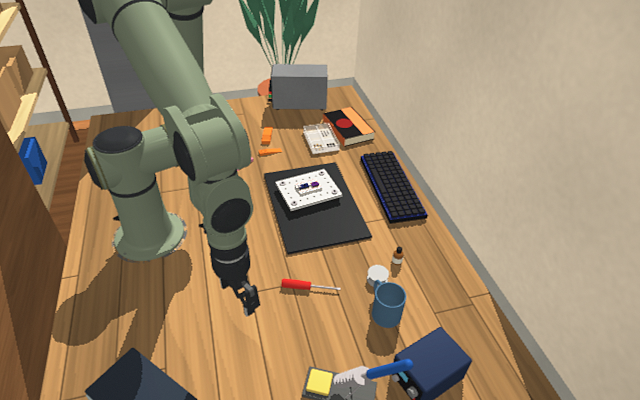

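```bash
cat > h.py <<'E'
import numpy as np,cv2
def ray(c,uv,z):
    "pixels onto plane at height z"
    d=np.linalg.solve(c["K"],np.c_[np.atleast_2d(uv),np.ones(len(np.atleast_2d(uv)))].T)
    d=c["T"][:3,:3]@d; o=c["T"][:3,3:]
    return (o+d*(z-o[2])/d[2]).T[:,:2]
def blobs(mask,amin):
    cs,_=cv2.findContours(mask.astype(np.uint8),cv2.RETR_EXTERNAL,cv2.CHAIN_APPROX_NONE)
    return [k[:,0].astype(float) for k in cs if cv2.contourArea(k)>amin]
def rect(p): # metric points -> centre,size,corners (mm)
    r=cv2.minAreaRect((p*1000).astype(np.float32)); return np.round(r[0],1),np.round(r[1],1),round(r[2],1),cv2.boxPoints(r).round(1).tolist()
E
python3 - <<'E'
from h import *
c=dict(np.load("top0.npz")); f=c["frame"]; hsv=cv2.cvtColor(f,cv2.COLOR_RGB2HSV); H,S,V=[hsv[...,i].astype(int) for i in range(3)]
u,v=np.meshgrid(range(640),range(400))
print("orange")
for b in blobs((abs(H-12)<6)&(S>200)&(V>180)&(u>130)&(u<240)&(v>180),20): print(b.mean(0).round(1),rect(ray(c,b,.008)))
print("plate")
for b in blobs((S<50)&(V>150)&(u>250)&(u<340)&(v>155)&(v<245),500):
    print(len(b),rect(ray(c,b,.0417)))
print("slab")
for b in blobs((V<70)&(u>230)&(u<390)&(v>140)&(v<260),3000): print(rect(ray(c,b,.012)))
a=cv2.resize(f[150:280,130:260],None,fx=4,fy=4,interpolation=2); b=cv2.resize(f[150:250,240:340],None,fx=5.2,fy=5.2,interpolation=2)
cv2.imwrite("pics/crop1.png",cv2.resize(np.hstack([a,b]),(800,400))[:,:,::-1])
E
```

```text
orange
plate
224 (array([542.2,  55. ]), array([191.2, 149.3]), 8.6, [[436.6000061035156, 114.5999984741211], [458.79998779296875, -33.099998474121094], [647.9000244140625, -4.599999904632568], [625.7000122070312, 143.0]])
slab
(array([549.5,   8.2]), array([275.3, 397.2]), 0.2, [[411.0, 206.1999969482422], [412.70001220703125, -191.0], [688.0, -189.8000030517578], [686.2999877929688, 207.39999389648438]])
```

View pics/crop1.png

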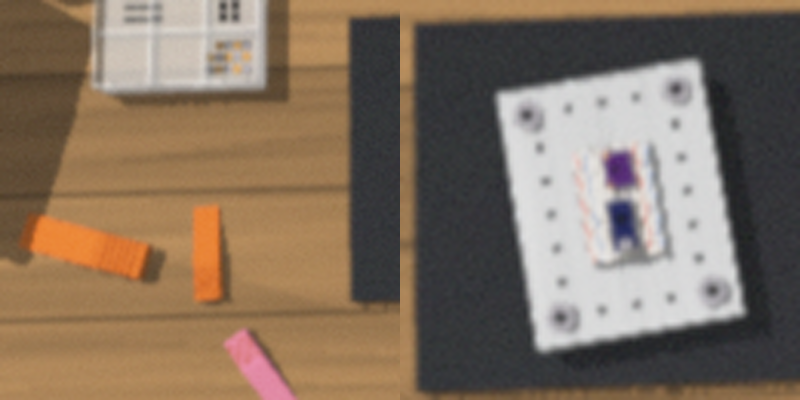

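The pictures show three wedge-like things: a large orange one at (160,231), a smaller orange one at (198,232) and a pink one at (215,271). The crop confirms that the small orange one is meant, because it isn't pink and it's the smaller of the other two. The deck plate measures 191 x 149 mm with yaw 8.6°, which fits the given size. Next I'll move over the deck with the fingers shut.

```bash
python3 -m jog '[{"dx":0.4,"dy":-0.285,"az":-1.4,"claw":255},{"dx":0.4,"dy":-0.285,"az":-1.4,"claw":255},{"dx":0.4,"dy":-0.285,"az":-1.4,"claw":255},{"dx":0.4,"dy":-0.285,"az":-1.4,"claw":255},{"dx":0.4,"dy":-0.285,"az":-1.4,"claw":255},{"dx":0.4,"dy":-0.285,"az":-1.4,"claw":255},{"dx":0.4,"dy":-0.285,"az":-1.4,"claw":255},{"dx":0.4,"dy":-0.285,"az":-1.4,"claw":255}]' 60
python3 - <<'E'
from h import *
c=dict(np.load("top0.npz")); f=c["frame"]; hsv=cv2.cvtColor(f,cv2.COLOR_RGB2HSV)
print(hsv[232,196:201].tolist(),hsv[231,158:162].tolist())
H,S,V=[hsv[...,i].astype(int) for i in range(3)]
u,v=np.meshgrid(range(640),range(400))
for b in blobs((H<16)&(S>190)&(V>140)&(u>135)&(u<240)&(v>200)&(v<260),20): print(b.mean(0).round(1),rect(ray(c,b,.008)))
E
```

```text
[[13, 193, 233], [13, 192, 234], [13, 195, 234], [13, 198, 232], [12, 194, 223]] [[14, 196, 236], [13, 197, 234], [13, 197, 231], [12, 194, 230]]
[158. 230.] (array([470.1, 462.5]), array([114.6,  29.6]), 73.4, [[439.5, 411.79998779296875], [467.8999938964844, 403.29998779296875], [500.6000061035156, 513.2000122070312], [472.20001220703125, 521.7000122070312]])
[197.2 232.3] (array([460.7, 345.2]), array([83.4, 20.7]), 1.1, [[418.79998779296875, 354.79998779296875], [419.20001220703125, 334.0], [502.6000061035156, 335.6000061035156], [502.29998779296875, 356.29998779296875]])$[0]: bad value
```

```bash
python3 -m jog '[{"dx":0.06,"dy":-0.04,"dz":0,"ax":0,"ay":0,"az":-0.1,"claw":255}]' 60; python3 -m jog '[{"dx":0.4,"dy":-0.285,"az":-0.18}]'; python3 -c "
from rig import read_state as r; s=r(); print(s)"; python3 -m jog --help | head -30
```

```text
time_s: 0.22
tcp_pos: [0.2697, -0.4439, 0.2036]
tool_rot: [3.141, 0.0, 0.546]
contact_force: [0.6, 1.0, 0.1]
opening: 0.817
{'time_s': 0.225, 'joint_pos': array([-1.16676782e+00,  2.69460606e-01, -2.73755013e-01,  1.02667135e+00,
       -2.80248579e-04,  1.42861144e+00]), 'joint_velocities': array([ 0.7941958 , -0.50727881, -0.71073048, -0.16853559,  0.02797812,
       -0.06188395]), 'effort': array([ -8.06528628, -37.63418555,  27.92994618,   0.18605703,
        -0.46483043,   0.06432539]), 'tcp_pos': array([ 0.26971358, -0.44385341,  0.20359292]), 'tool_rot': array([3.14073219e+00, 4.06282108e-04, 5.46213094e-01]), 'contact_force': array([0.62584456, 1.01870409, 0.08742237]), 'ft_torque': array([ 0.06974011, -0.12868302,  0.00980392]), 'opening': 0.8169708135112075}$[0]: bad value
invalid input: not JSON, or not a number
```

```bash
python3 -m jog '[{"dx":0.048,"dy":-0.028,"az":-0.18},{"dx":0.096,"dy":-0.056,"az":-0.36},{"dx":0.144,"dy":-0.084,"az":-0.54},{"dx":0.192,"dy":-0.112,"az":-0.72},{"dx":0.24,"dy":-0.14,"az":-0.9},{"dx":0.288,"dy":-0.168,"az":-1.08},{"dx":0.336,"dy":-0.196,"az":-1.26},{"dx":0.384,"dy":-0.224,"az":-1.44}]'
```

```text
$[0]: bad value
```

Rows apparently need all seven keys.

```bash
python3 -m jog '[{"dx":0.048,"dy":-0.028,"dz":0,"ax":0,"ay":0,"az":-0.18,"claw":255},{"dx":0.096,"dy":-0.056,"dz":0,"ax":0,"ay":0,"az":-0.36,"claw":255},{"dx":0.144,"dy":-0.084,"dz":0,"ax":0,"ay":0,"az":-0.54,"claw":255},{"dx":0.192,"dy":-0.112,"dz":0,"ax":0,"ay":0,"az":-0.72,"claw":255},{"dx":0.24,"dy":-0.14,"dz":0,"ax":0,"ay":0,"az":-0.9,"claw":255},{"dx":0.288,"dy":-0.168,"dz":0,"ax":0,"ay":0,"az":-1.08,"claw":255},{"dx":0.336,"dy":-0.196,"dz":0,"ax":0,"ay":0,"az":-1.26,"claw":255},{"dx":0.384,"dy":-0.224,"dz":0,"ax":0,"ay":0,"az":-1.44,"claw":255}]' 60
```

```text
time_s: 1.23
tcp_pos: [0.4817, -0.0486, 0.2041]
tool_rot: [-3.141, 0.0, 1.995]
contact_force: [1.7, -1.2, -0.2]
opening: 0.001
```

```bash
python3 -m jog '[{"dx":0.025,"dy":0.022,"dz":0,"ax":0,"ay":0,"az":-0.18,"claw":255},{"dx":0.05,"dy":0.044,"dz":0,"ax":0,"ay":0,"az":-0.36,"claw":255},{"dx":0.0765,"dy":0.067,"dz":0,"ax":0,"ay":0,"az":-0.54,"claw":255},{"dx":0.0765,"dy":0.067,"dz":0,"ax":0,"ay":0,"az":-0.72,"claw":255},{"dx":0.0765,"dy":0.067,"dz":0,"ax":0,"ay":0,"az":-0.9,"claw":255},{"dx":0.0765,"dy":0.067,"dz":0,"ax":0,"ay":0,"az":-1.08,"claw":255},{"dx":0.0765,"dy":0.067,"dz":0,"ax":0,"ay":0,"az":-1.152,"claw":255},{"dx":0.0765,"dy":0.067,"dz":0,"ax":0,"ay":0,"az":-1.152,"claw":255}]' 60
python3 - <<'E'
from rig import camera
import cv2,numpy as np
c=camera("wrist"); cv2.imwrite("pics/w1.png",c["frame"][:,:,::-1]); np.savez("w1.npz",**c); print(c["K"].tolist(),c["T"].round(4).tolist())
E
```

```text
time_s: 2.22
tcp_pos: [0.5111, 0.0468, 0.2039]
tool_rot: [3.142, -0.001, 3.14]
contact_force: [0.3, 0.3, 0.1]
opening: -0.004
[[321.03633887877265, 0.0, 319.6091824936997], [0.0, 321.03633887877265, 198.44358089300803], [0.0, 0.0, 1.0]] [[0.002, 0.9614, 0.2753, 0.4417], [1.0, -0.0017, -0.0013, 0.0469], [-0.0008, 0.2753, -0.9614, 0.3742], [0.0, 0.0, 0.0, 1.0]]
```

View pics/w1.png

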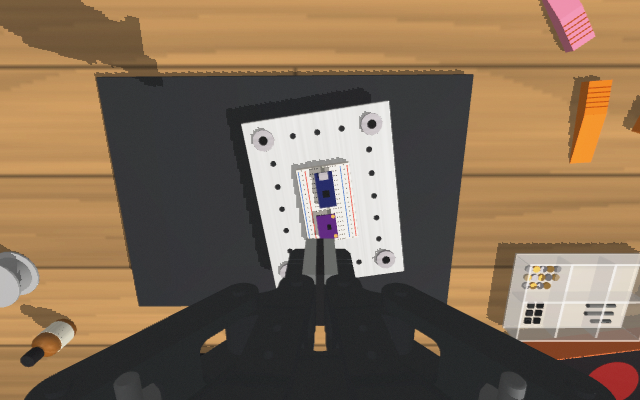

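The wrist picture shows screws at (263,140), (371,123) and (385,260). The small wedge's ribbed block is near (597,90) and its thin end is near (585,162).

```bash
python3 - <<'E'
from h import *
c=dict(np.load("w1.npz")); f=c["frame"]; 
hsv=cv2.cvtColor(f,cv2.COLOR_RGB2HSV); H,S,V=[hsv[...,i].astype(int) for i in range(3)]
u,v=np.meshgrid(range(640),range(400))
for b in blobs((V<60)&(((u-317)**2+(v-200)**2)>0)&(u>245)&(u<405)&(v>105)&(v<275),25):
    if len(b)<40: print(b.mean(0).round(1),ray(c,b,.046).mean(0).round(4))
m=(S<60)&(V>130)&(u>230)&(u<410)&(v>95)&(v<240)
k=max(blobs(m,2000),key=len); print([ (ray(c,p,.042).round(4).tolist()) for p in ([242,124],[389,101],[403,270])])
for b in blobs((H<18)&(S>185)&(V>140)&(u>560)&(u<620)&(v>70)&(v<175),200):
    r=cv2.minAreaRect(b.astype(np.float32)); bp=cv2.boxPoints(r); print(bp.round(0).tolist()); e=cv2.approxPolyDP(b.astype(np.float32).reshape(-1,1,2),3,True)[:,0]
    print(e.tolist()); print(np.c_[ray(c,e,0.0),ray(c,e,.011)].round(4).tolist())
E
```

```text
[385.8 259.4] [0.6071 0.1207]
[325.5 193.5] [0.5303 0.0527]
[262.8 140.3] [ 0.4744 -0.0109]
[371.6 123.5] [0.4581 0.0984]
[[[0.4585, -0.0318]], [[0.4366, 0.1154]], [[0.6226, 0.1421]]]
[[570.0, 162.0], [590.0, 75.0], [614.0, 81.0], [593.0, 167.0]]
[[611.0, 80.0], [589.0, 81.0], [570.0, 162.0], [590.0, 161.0], [605.0, 116.0]]
[[0.4144, 0.366, 0.4152, 0.3566], [0.4154, 0.3421, 0.4162, 0.3335], [0.5049, 0.3403, 0.503, 0.3317], [0.5037, 0.3635, 0.5019, 0.3542], [0.4526, 0.3687, 0.4523, 0.3592]]
```

```bash
cat > g.py <<'E'
# guard: report force and height; exit 1 above the limit
import sys; from rig import read_state
s=read_state(); f=s["contact_force"]; print("t %.2f"%s["time_s"],"F",f.round(2),"p",(s["tcp_pos"]*1000).round(2)); sys.exit(f[2]>float(sys.argv[1]))
E
python3 -m jog '[{"dx":0.026,"dy":0.026,"dz":0.05,"ax":0,"ay":0,"az":0,"claw":255},{"dx":0.052,"dy":0.0517,"dz":0.1,"ax":0,"ay":0,"az":0,"claw":255},{"dx":0.052,"dy":0.0517,"dz":0.14,"ax":0,"ay":0,"az":0,"claw":255},{"dx":0.052,"dy":0.0517,"dz":0.15,"ax":0,"ay":0,"az":0,"claw":255},{"dx":0.052,"dy":0.0517,"dz":0.15,"ax":0,"ay":0,"az":0,"claw":255}]' 60 >/dev/null; python3 g.py 2 &&
python3 -m jog '[{"dx":0,"dy":0,"dz":0.003,"ax":0,"ay":0,"az":0,"claw":255},{"dx":0,"dy":0,"dz":0.003,"ax":0,"ay":0,"az":0,"claw":255}]' >/dev/null; python3 g.py 2 &&
python3 -m jog '[{"dx":0,"dy":0,"dz":0.002,"ax":0,"ay":0,"az":0,"claw":255},{"dx":0,"dy":0,"dz":0.002,"ax":0,"ay":0,"az":0,"claw":255}]' >/dev/null; python3 g.py 1.5 &&
python3 -m jog '[{"dx":0,"dy":0,"dz":0.001,"ax":0,"ay":0,"az":0,"claw":255},{"dx":0,"dy":0,"dz":0.001,"ax":0,"ay":0,"az":0,"claw":255}]' >/dev/null; python3 g.py 1.5 &&
python3 -m jog '[{"dx":0,"dy":0,"dz":0.001,"ax":0,"ay":0,"az":0,"claw":255},{"dx":0,"dy":0,"dz":0.001,"ax":0,"ay":0,"az":0,"claw":255}]' >/dev/null; python3 g.py 1.5 &&
python3 -m jog '[{"dx":0,"dy":0,"dz":0.001,"ax":0,"ay":0,"az":0,"claw":255},{"dx":0,"dy":0,"dz":0.001,"ax":0,"ay":0,"az":0,"claw":255}]' >/dev/null; python3 g.py 1.5
```

```text
t 2.90 F [-0.22 -0.31  0.02] p [459.89  98.35  54.52]
t 2.90 F [-0.22 -0.31  0.02] p [459.89  98.35  54.52]
t 2.90 F [-0.22 -0.31  0.02] p [459.89  98.35  54.52]
t 2.90 F [-0.22 -0.31  0.02] p [459.89  98.35  54.52]
t 2.90 F [-0.22 -0.31  0.02] p [459.89  98.35  54.52]
t 2.90 F [-0.22 -0.31  0.02] p [459.89  98.35  54.52]False
False
False
False
False
False
```

```bash
sed -i 's/sys.exit(\(.*\))$/sys.exit(int(\1))/' g.py
python3 -m jog '[{"dx":0,"dy":0,"dz":0.005,"ax":0,"ay":0,"az":0,"claw":255},{"dx":0,"dy":0,"dz":0.005,"ax":0,"ay":0,"az":0,"claw":255}]' >/dev/null; python3 g.py 1.5 &&
python3 -m jog '[{"dx":0,"dy":0,"dz":0.002,"ax":0,"ay":0,"az":0,"claw":255},{"dx":0,"dy":0,"dz":0.002,"ax":0,"ay":0,"az":0,"claw":255}]' >/dev/null; python3 g.py 1.5 &&
python3 -m jog '[{"dx":0,"dy":0,"dz":0.001,"ax":0,"ay":0,"az":0,"claw":255},{"dx":0,"dy":0,"dz":0.001,"ax":0,"ay":0,"az":0,"claw":255}]' >/dev/null; python3 g.py 1.5 &&
python3 -m jog '[{"dx":0,"dy":0,"dz":0.001,"ax":0,"ay":0,"az":0,"claw":255},{"dx":0,"dy":0,"dz":0.001,"ax":0,"ay":0,"az":0,"claw":255}]' >/dev/null; python3 g.py 1.5 &&
python3 -m jog '[{"dx":0,"dy":0,"dz":0.001,"ax":0,"ay":0,"az":0,"claw":255},{"dx":0,"dy":0,"dz":0.001,"ax":0,"ay":0,"az":0,"claw":255}]' >/dev/null; python3 g.py 1.5
```

```text
t 3.15 F [-0.15 -0.    0.02] p [460.43  98.36  50.07]
t 3.40 F [-0.32  0.13 -0.77] p [459.59  98.47  47.48]
t 3.65 F [ 0.92 -0.66 -0.02] p [459.4   98.54  46.27]
t 3.90 F [ 1.36  0.3  -0.24] p [459.36  98.53  45.19]
t 4.15 F [-0.19  0.35 -0.07] p [459.35  98.5   44.18]
```

```bash
sed -i 's/int(f\[2\]/int(abs(f[2])/' g.py
python3 g.py 1.5 &&
python3 -m jog '[{"dx":0,"dy":0,"dz":0.001,"ax":0,"ay":0,"az":0,"claw":255},{"dx":0,"dy":0,"dz":0.001,"ax":0,"ay":0,"az":0,"claw":255}]' >/dev/null; python3 g.py 2.5 &&
python3 -m jog '[{"dx":0,"dy":0,"dz":0.001,"ax":0,"ay":0,"az":0,"claw":255},{"dx":0,"dy":0,"dz":0.001,"ax":0,"ay":0,"az":0,"claw":255}]' >/dev/null; python3 g.py 2.5; python3 - <<'E'
from rig import camera
import cv2,numpy as np
for n in ("wrist","side"):
    c=camera(n); cv2.imwrite(f"pics/{n}2.png",c["frame"][:,:,::-1]); np.savez(f"{n}2.npz",**c)
E
```

```text
t 4.15 F [-0.19  0.35 -0.07] p [459.35  98.5   44.18]
t 4.40 F [0.56 0.2  0.38] p [459.34  98.53  43.2 ]
t 4.65 F [-0.15  0.07  0.81] p [459.36  98.54  42.19]
```

View pics/wrist2.png

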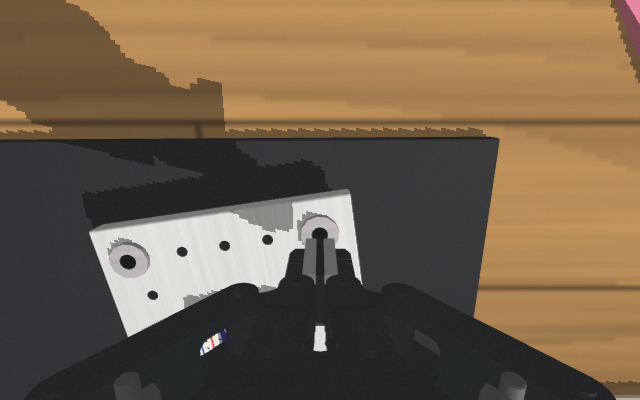

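The fingertips sit over or near the screw, whose socket is at (319,235).

```bash
python3 - <<'E'
from h import *
c=dict(np.load("wrist2.npz"));print(c["T"].round(4).tolist())
for z in (.042,.046): print(ray(c,[[319,235],[128,261],[320,214],[349,190],[91,232]],z).round(4).tolist())
# where the TCP projects
for p in ([.4594,.0985,.0422],[.4484,.0985,.0422]):
    q=np.linalg.inv(c["T"])@np.r_[p,1]; q=c["K"]@q[:3]; print(q[:2]/q[2])
E
```

```text
[[0.0011, 0.9612, 0.276, 0.3899], [1.0, -0.0009, -0.0011, 0.0985], [-0.0008, 0.276, -0.9612, 0.2125], [0.0, 0.0, 0.0, 1.0]]
[[0.4605, 0.098], [0.4768, -0.0139], [0.4479, 0.0985], [0.434, 0.1145], [0.4586, -0.032]]
[[0.4589, 0.098], [0.4748, -0.0112], [0.4465, 0.0985], [0.433, 0.1141], [0.457, -0.0289]]
[319.92952577 233.29950544]
[319.91253614 215.00945674]
```

```bash
python3 -m jog '[{"dx":0,"dy":0,"dz":0.0007,"ax":0,"ay":0,"az":0,"claw":255},{"dx":0,"dy":0,"dz":0.0007,"ax":0,"ay":0,"az":0,"claw":255}]' >/dev/null; python3 g.py 3 &&
python3 -m jog '[{"dx":0,"dy":0,"dz":0.0007,"ax":0,"ay":0,"az":0,"claw":255},{"dx":0,"dy":0,"dz":0.0007,"ax":0,"ay":0,"az":0,"claw":255}]' >/dev/null; python3 g.py 3; python3 - <<'E'
from rig import camera
import cv2,numpy as np
a=camera("wrist"); np.savez("wrist3.npz",**a)
E
```

```text
t 5.00 F [ 0.56  0.22 -0.63] p [459.42  98.52  41.54]
t 5.25 F [ 0.09 -0.63 -1.35] p [459.37  98.53  40.81]
```

```bash
python3 - <<'E'
from h import *
from rig import camera
f=dict(np.load("wrist3.npz"))["frame"][170:310,230:410]
s=camera("side"); np.savez("side3.npz",**s); q=np.linalg.inv(s["T"])@[.459,.0985,.045,1]; q=s["K"]@q[:3]; u,v=(q[:2]/q[2]).astype(int); print(u,v)
g=s["frame"][v-45:v+45,u-55:u+60]
a=cv2.resize(f,(450,350),interpolation=2); b=cv2.resize(g,(350,350),interpolation=2)
cv2.imwrite("pics/crop3.png",np.hstack([a,b])[:,:,::-1])
E
```

```text
282 182
```

View pics/crop3.png

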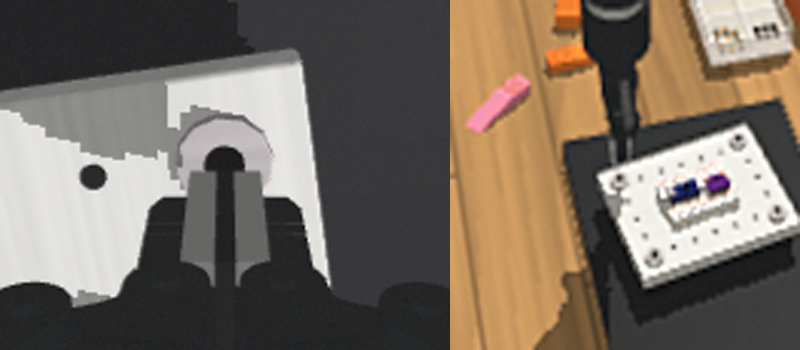

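The crop shows the fingers shut, just above or on screw d at about (319,236). It isn't clear whether they touch, so I'll check numerically whether the deck has tilted.

```bash
cat > tilt.py <<'E'
# shift (px, from the first picture) of patches round the screws in the side and top views, and what 1 mm of dip would give
import sys; from h import *
from rig import camera
P={"a":(.6075,.1207),"b":(.624,.0116),"c":(.4753,-.0108),"d":(.459,.0985),"slab":(.66,-.15)}
for n in ("side","top"):
    c0=dict(np.load(n+"0.npz")); c=camera(n)
    A,B=[cv2.cvtColor(x["frame"],cv2.COLOR_RGB2GRAY).astype(np.float32) for x in (c0,c)]
    def px(p): q=c0["K"]@(np.linalg.inv(c0["T"])@np.r_[p,1])[:3]; return q[:2]/q[2]
    for k,p in P.items():
        z=.046 if k!="slab" else .012; u,v=px((*p,z)); e=px((*p,z-.001))-[u,v]; i,j=int(v),int(u); r=11
        sh,resp=cv2.phaseCorrelate(A[i-r:i+r,j-r:j+r],B[i-r:i+r,j-r:j+r],cv2.createHanningWindow((2*r,2*r),cv2.CV_32F))
        print(n,k,np.round(sh,2),"resp %.2f"%resp,"1mm:",e.round(2))
E
python3 tilt.py; python3 g.py 9
```

```text
side a [-0.05  0.01] resp 1.00 1mm: [-0.01  0.22]
side b [-0.01 -0.02] resp 0.99 1mm: [-0.01  0.22]
side c [0.02 0.03] resp 1.00 1mm: [0.   0.22]
side d [-0.06 -0.02] resp 1.01 1mm: [0.01 0.22]
side slab [-0.19 -0.05] resp 0.95 1mm: [-0.02  0.21]
top a [0.1  0.59] resp 0.96 1mm: [0.04 0.07]
top b [ 0.05 -0.  ] resp 0.97 1mm: [0.01 0.08]
top c [-0.06  0.04] resp 0.94 1mm: [0.   0.03]
top d [-1.92 -1.09] resp 0.47 1mm: [0.04 0.02]
top slab [-0.63  0.18] resp 1.09 1mm: [-0.04  0.08]
t 5.45 F [ 0.07 -0.36  0.64] p [459.45  98.51  40.89]
```

The deck hasn't tilted, and in the side view the tip ends above the screw. The real tip is therefore higher than the reported TCP, so I'll keep going down under the guard.

```bash
J='python3 -m jog'; 
python3 -m jog '[{"dx":0,"dy":0,"dz":0.001,"ax":0,"ay":0,"az":0,"claw":255},{"dx":0,"dy":0,"dz":0.001,"ax":0,"ay":0,"az":0,"claw":255}]' >/dev/null; python3 g.py 1.8 &&
python3 -m jog '[{"dx":0,"dy":0,"dz":0.001,"ax":0,"ay":0,"az":0,"claw":255},{"dx":0,"dy":0,"dz":0.001,"ax":0,"ay":0,"az":0,"claw":255}]' >/dev/null; python3 g.py 1.8 &&
python3 -m jog '[{"dx":0,"dy":0,"dz":0.001,"ax":0,"ay":0,"az":0,"claw":255},{"dx":0,"dy":0,"dz":0.001,"ax":0,"ay":0,"az":0,"claw":255}]' >/dev/null; python3 g.py 1.8 &&
python3 -m jog '[{"dx":0,"dy":0,"dz":0.001,"ax":0,"ay":0,"az":0,"claw":255},{"dx":0,"dy":0,"dz":0.001,"ax":0,"ay":0,"az":0,"claw":255}]' >/dev/null; python3 g.py 1.8 &&
python3 -m jog '[{"dx":0,"dy":0,"dz":0.001,"ax":0,"ay":0,"az":0,"claw":255},{"dx":0,"dy":0,"dz":0.001,"ax":0,"ay":0,"az":0,"claw":255}]' >/dev/null; python3 g.py 1.8 &&
python3 -m jog '[{"dx":0,"dy":0,"dz":0.001,"ax":0,"ay":0,"az":0,"claw":255},{"dx":0,"dy":0,"dz":0.001,"ax":0,"ay":0,"az":0,"claw":255}]' >/dev/null; python3 g.py 1.8 &&
python3 -m jog '[{"dx":0,"dy":0,"dz":0.001,"ax":0,"ay":0,"az":0,"claw":255},{"dx":0,"dy":0,"dz":0.001,"ax":0,"ay":0,"az":0,"claw":255}]' >/dev/null; python3 g.py 1.8; python3 tilt.py | grep side
```

```text
t 5.70 F [-0.56  0.03  0.51] p [459.4   98.52  39.8 ]
t 5.95 F [-0.62  0.12 -0.54] p [459.36  98.52  38.79]
t 6.20 F [ 0.39 -0.16 -0.15] p [459.34  98.53  37.79]
t 6.45 F [0.13 0.29 0.38] p [459.39  98.53  36.81]
t 6.70 F [ 0.4  -0.79 -0.19] p [459.39  98.53  35.81]
t 6.95 F [ 0.09 -0.5  -0.06] p [459.38  98.52  34.81]
t 7.20 F [0.41 0.54 0.01] p [459.39  98.53  33.81]
side a [-0.06  0.02] resp 1.00 1mm: [-0.01  0.22]
side b [-0.02 -0.04] resp 0.99 1mm: [-0.01  0.22]
side c [0.02 0.03] resp 1.00 1mm: [0.   0.22]
side d [-0.3   0.81] resp 0.98 1mm: [0.01 0.22]
side slab [-0.07 -0.1 ] resp 0.97 1mm: [-0.02  0.21]
```

```bash
python3 - <<'E'
from h import *
from rig import camera
w=camera("wrist"); s=camera("side")
np.savez("w4.npz",**w)
a=cv2.resize(w["frame"][170:310,230:410],(450,350),interpolation=2); b=cv2.resize(s["frame"][150:210,250:310],(350,350),interpolation=2)
cv2.imwrite("pics/crop4.png",np.hstack([a,b])[:,:,::-1])
E
```

```text
(no output)
```

View pics/crop4.png

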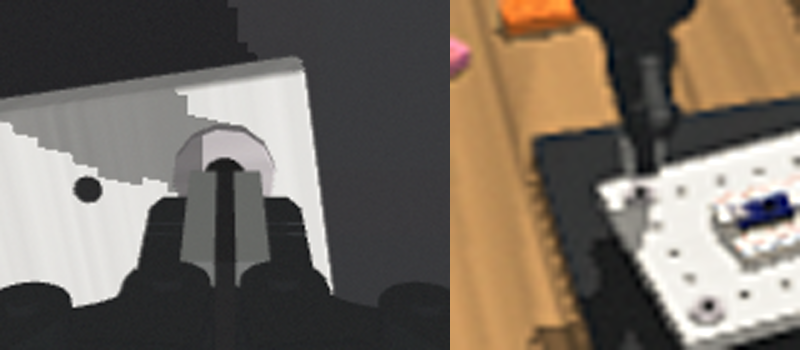

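The picture shows the tip almost on screw d, with the socket at crop (222,170). I'll carry on down under the guard.

```bash

python3 -m jog '[{"dx":0,"dy":0,"dz":0.001,"ax":0,"ay":0,"az":0,"claw":255},{"dx":0,"dy":0,"dz":0.001,"ax":0,"ay":0,"az":0,"claw":255}]' ; python3 g.py 1.8 &&
python3 -m jog '[{"dx":0,"dy":0,"dz":0.001,"ax":0,"ay":0,"az":0,"claw":255},{"dx":0,"dy":0,"dz":0.001,"ax":0,"ay":0,"az":0,"claw":255}]' >/dev/null; python3 g.py 1.8 &&
python3 -m jog '[{"dx":0,"dy":0,"dz":0.001,"ax":0,"ay":0,"az":0,"claw":255},{"dx":0,"dy":0,"dz":0.001,"ax":0,"ay":0,"az":0,"claw":255}]' >/dev/null; python3 g.py 1.8 &&
python3 -m jog '[{"dx":0,"dy":0,"dz":0.001,"ax":0,"ay":0,"az":0,"claw":255},{"dx":0,"dy":0,"dz":0.001,"ax":0,"ay":0,"az":0,"claw":255}]' >/dev/null; python3 g.py 1.8 &&
python3 -m jog '[{"dx":0,"dy":0,"dz":0.001,"ax":0,"ay":0,"az":0,"claw":255},{"dx":0,"dy":0,"dz":0.001,"ax":0,"ay":0,"az":0,"claw":255}]' >/dev/null; python3 g.py 1.8 &&
python3 -m jog '[{"dx":0,"dy":0,"dz":0.001,"ax":0,"ay":0,"az":0,"claw":255},{"dx":0,"dy":0,"dz":0.001,"ax":0,"ay":0,"az":0,"claw":255}]' >/dev/null; python3 g.py 1.8 &&
python3 -m jog '[{"dx":0,"dy":0,"dz":0.001,"ax":0,"ay":0,"az":0,"claw":255},{"dx":0,"dy":0,"dz":0.001,"ax":0,"ay":0,"az":0,"claw":255}]' >/dev/null; python3 g.py 1.8; python3 tilt.py | grep side
```

```text
time_s: 7.65
tcp_pos: [0.4594, 0.0985, 0.0328]
tool_rot: [-3.142, -0.0, 3.141]
contact_force: [-0.3, -0.3, 0.1]
opening: -0.0
t 7.65 F [-0.32 -0.31  0.14] p [459.35  98.53  32.79]
t 7.90 F [-0.02  0.24  0.71] p [459.34  98.51  31.79]
t 8.15 F [ 0.35 -0.21 -0.4 ] p [459.36  98.51  30.8 ]
t 8.40 F [ 0.23  0.05 -1.02] p [459.37  98.54  29.8 ]
t 8.65 F [ 0.34  0.45 -0.76] p [459.38  98.52  28.82]
t 8.90 F [-0.92  0.38  0.09] p [459.36  98.54  27.8 ]
t 9.15 F [0.23 0.53 1.  ] p [459.34  98.53  26.78]
side a [-0.09 -0.01] resp 1.00 1mm: [-0.01  0.22]
side b [-0.01 -0.04] resp 1.00 1mm: [-0.01  0.22]
side c [0.02 0.05] resp 1.00 1mm: [0.   0.22]
side d [ 0.2  -0.39] resp 1.10 1mm: [0.01 0.22]
side slab [-0.09 -0.06] resp 0.96 1mm: [-0.02  0.21]
```

```bash
python3 - <<'E'
from h import *
from rig import camera,read_state
w=camera("wrist"); s=camera("side"); p=read_state()["tcp_pos"]
def px(c,p): q=c["K"]@(np.linalg.inv(c["T"])@np.r_[p,1])[:3]; return q[:2]/q[2]
for c in (w,s):
    print([px(c,p+[0,0,h]).round(1).tolist() for h in (0,.02,.04)])
u,v=px(s,p+[0,0,.02]).astype(int)
b=cv2.resize(s["frame"][v-35:v+25,u-25:u+35],(480,480),interpolation=cv2.INTER_NEAREST); 
for h in (0,.02,.04):
    q=(px(s,p+[0,0,h])-[u-25,v-35])*8; cv2.circle(b,tuple(int(t) for t in q),3,(0,255,0),-1)
a=cv2.resize(w["frame"][190:330,260:380],(320,480*320//320),interpolation=2)
cv2.imwrite("pics/crop5.png",np.hstack([a,b])[:,:,::-1])
E
```

```text
[[320.0, 233.3], [320.0, 248.3], [320.0, 267.2]]
[[282.5, 186.7], [282.3, 182.4], [282.1, 178.0]]
```

View pics/crop5.png

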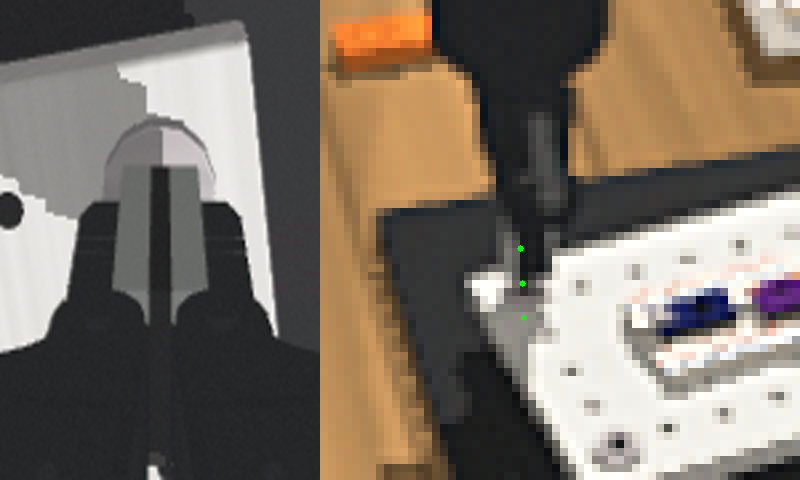

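The finger ends about 20 mm behind the reported TCP, at the middle marker, so contact is imminent. I'll use fine steps from here.

```bash

python3 g.py 2.5 &&
python3 -m jog '[{"dx":0,"dy":0,"dz":0.0006,"ax":0,"ay":0,"az":0,"claw":255},{"dx":0,"dy":0,"dz":0.0006,"ax":0,"ay":0,"az":0,"claw":255}]' >/dev/null; python3 g.py 2 &&
python3 -m jog '[{"dx":0,"dy":0,"dz":0.0006,"ax":0,"ay":0,"az":0,"claw":255},{"dx":0,"dy":0,"dz":0.0006,"ax":0,"ay":0,"az":0,"claw":255}]' >/dev/null; python3 g.py 2 &&
python3 -m jog '[{"dx":0,"dy":0,"dz":0.0006,"ax":0,"ay":0,"az":0,"claw":255},{"dx":0,"dy":0,"dz":0.0006,"ax":0,"ay":0,"az":0,"claw":255}]' >/dev/null; python3 g.py 2 &&
python3 -m jog '[{"dx":0,"dy":0,"dz":0.0006,"ax":0,"ay":0,"az":0,"claw":255},{"dx":0,"dy":0,"dz":0.0006,"ax":0,"ay":0,"az":0,"claw":255}]' >/dev/null; python3 g.py 2 &&
python3 -m jog '[{"dx":0,"dy":0,"dz":0.0006,"ax":0,"ay":0,"az":0,"claw":255},{"dx":0,"dy":0,"dz":0.0006,"ax":0,"ay":0,"az":0,"claw":255}]' >/dev/null; python3 g.py 2 &&
python3 -m jog '[{"dx":0,"dy":0,"dz":0.0006,"ax":0,"ay":0,"az":0,"claw":255},{"dx":0,"dy":0,"dz":0.0006,"ax":0,"ay":0,"az":0,"claw":255}]' >/dev/null; python3 g.py 2; python3 tilt.py | grep side
```

```text
t 9.35 F [-0.02 -0.09  0.25] p [459.47  98.53  26.89]
t 9.60 F [-0.03 -0.68  0.87] p [459.4   98.53  26.25]
t 9.85 F [0.6  0.05 0.41] p [459.4   98.51  25.65]
t 10.10 F [-0.33 -1.01 -0.  ] p [459.38  98.53  25.03]
t 10.35 F [ 0.08  0.55 -0.4 ] p [459.4   98.52  24.43]
t 10.60 F [-0.27  0.7  -0.85] p [459.43  98.54  23.83]
t 10.85 F [-0.04 -0.37  0.25] p [459.45  98.52  23.25]
side a [-0.06  0.01] resp 1.00 1mm: [-0.01  0.22]
side b [-0.01 -0.02] resp 1.00 1mm: [-0.01  0.22]
side c [0.04 0.03] resp 1.00 1mm: [0.   0.22]
side d [ 0.12 -0.27] resp 1.13 1mm: [0.01 0.22]
side slab [ 0.01 -0.09] resp 0.99 1mm: [-0.02  0.21]
```

```bash

python3 -m jog '[{"dx":0,"dy":0,"dz":0.0008,"ax":0,"ay":0,"az":0,"claw":255},{"dx":0,"dy":0,"dz":0.0008,"ax":0,"ay":0,"az":0,"claw":255}]' >/dev/null; python3 g.py 2 &&
python3 -m jog '[{"dx":0,"dy":0,"dz":0.0008,"ax":0,"ay":0,"az":0,"claw":255},{"dx":0,"dy":0,"dz":0.0008,"ax":0,"ay":0,"az":0,"claw":255}]' >/dev/null; python3 g.py 2 &&
python3 -m jog '[{"dx":0,"dy":0,"dz":0.0008,"ax":0,"ay":0,"az":0,"claw":255},{"dx":0,"dy":0,"dz":0.0008,"ax":0,"ay":0,"az":0,"claw":255}]' >/dev/null; python3 g.py 2 &&
python3 -m jog '[{"dx":0,"dy":0,"dz":0.0008,"ax":0,"ay":0,"az":0,"claw":255},{"dx":0,"dy":0,"dz":0.0008,"ax":0,"ay":0,"az":0,"claw":255}]' >/dev/null; python3 g.py 2 &&
python3 -m jog '[{"dx":0,"dy":0,"dz":0.0008,"ax":0,"ay":0,"az":0,"claw":255},{"dx":0,"dy":0,"dz":0.0008,"ax":0,"ay":0,"az":0,"claw":255}]' >/dev/null; python3 g.py 2 &&
python3 -m jog '[{"dx":0,"dy":0,"dz":0.0008,"ax":0,"ay":0,"az":0,"claw":255},{"dx":0,"dy":0,"dz":0.0008,"ax":0,"ay":0,"az":0,"claw":255}]' >/dev/null; python3 g.py 2; python3 tilt.py | grep side
```

```text
t 11.20 F [0.18 0.51 0.09] p [459.38  98.53  22.41]
t 11.45 F [ 0.1  -0.09  0.39] p [459.37  98.53  21.63]
t 11.70 F [-0.04  0.02 -0.02] p [459.39  98.52  20.81]
t 11.95 F [-0.43  1.2  -1.05] p [459.37  98.53  20.01]
t 12.20 F [-1.16  1.12  2.74] p [459.45  98.59  19.39]
t 12.20 F [-1.16  1.12  2.74] p [459.45  98.59  19.39]
side a [0.06 0.09] resp 1.02 1mm: [-0.01  0.22]
side b [0.08 0.09] resp 1.02 1mm: [-0.01  0.22]
side c [ 0.08 -0.02] resp 1.01 1mm: [0.   0.22]
side d [ 0.11 -0.36] resp 1.08 1mm: [0.01 0.22]
side slab [-0.13 -0.17] resp 0.97 1mm: [-0.02  0.21]
```

```bash

python3 -m jog '[{"dx":0,"dy":0,"dz":0.0004,"ax":0,"ay":0,"az":0,"claw":255},{"dx":0,"dy":0,"dz":0.0004,"ax":0,"ay":0,"az":0,"claw":255}]' >/dev/null; python3 g.py 5 &&
python3 -m jog '[{"dx":0,"dy":0,"dz":0.0005,"ax":0,"ay":0,"az":0,"claw":255},{"dx":0,"dy":0,"dz":0.0005,"ax":0,"ay":0,"az":0,"claw":255}]' >/dev/null; python3 g.py 5 &&
python3 -m jog '[{"dx":0,"dy":0,"dz":0.0005,"ax":0,"ay":0,"az":0,"claw":255},{"dx":0,"dy":0,"dz":0.0005,"ax":0,"ay":0,"az":0,"claw":255}]' >/dev/null; python3 g.py 5; python3 tilt.py | grep side;python3 g.py 5
```

```text
t 12.55 F [-1.38  0.79  3.99] p [459.3   98.71  18.91]
t 12.80 F [-2.22  0.9   4.16] p [459.15  98.81  18.34]
t 13.05 F [-2.87  2.94  4.71] p [459.09  98.85  17.8 ]
side a [0.03 0.04] resp 1.02 1mm: [-0.01  0.22]
side b [-0.15 -1.21] resp 1.04 1mm: [-0.01  0.22]
side c [-0.04 -0.09] resp 0.86 1mm: [0.   0.22]
side d [0.12 0.41] resp 0.94 1mm: [0.01 0.22]
side slab [-0.08 -0.04] resp 0.92 1mm: [-0.02  0.21]
t 13.15 F [-2.33  2.11  5.69] p [459.29  98.67  17.86]
```

Corner d gives way at 3–5 N and the opposite corner b rises in the picture, so d is the hollow one. I'll press slightly further to make sure the dip is deep enough.

```bash

python3 -m jog '[{"dx":0,"dy":0,"dz":0.0006,"ax":0,"ay":0,"az":0,"claw":255},{"dx":0,"dy":0,"dz":0.0006,"ax":0,"ay":0,"az":0,"claw":255}]' >/dev/null; python3 g.py 8 &&
python3 -m jog '[{"dx":0,"dy":0,"dz":0.0006,"ax":0,"ay":0,"az":0,"claw":255},{"dx":0,"dy":0,"dz":0.0006,"ax":0,"ay":0,"az":0,"claw":255}]' >/dev/null; python3 g.py 8 &&
python3 -m jog '[{"dx":0,"dy":0,"dz":0.0006,"ax":0,"ay":0,"az":0,"claw":255},{"dx":0,"dy":0,"dz":0.0006,"ax":0,"ay":0,"az":0,"claw":255}]' >/dev/null; python3 g.py 8; python3 tilt.py;python3 g.py 5
```

```text
t 13.40 F [-1.8   2.71  3.8 ] p [459.41  98.56  17.26]
t 13.65 F [-2.29  2.82  5.13] p [459.4   98.57  16.69]
t 13.90 F [-4.03  2.74 10.01] p [459.41  98.6   16.5 ]
side a [-0.25  0.11] resp 1.07 1mm: [-0.01  0.22]
side b [-0.04 -0.96] resp 1.10 1mm: [-0.01  0.22]
side c [-0.13  0.19] resp 0.95 1mm: [0.   0.22]
side d [0.17 0.49] resp 1.01 1mm: [0.01 0.22]
side slab [ 0.03 -0.  ] resp 0.96 1mm: [-0.02  0.21]
top a [-0.19  0.34] resp 1.03 1mm: [0.04 0.07]
top b [-0.53 -0.35] resp 0.95 1mm: [0.01 0.08]
top c [-0.63  0.41] resp 1.05 1mm: [0.   0.03]
top d [-2.3   0.55] resp 0.12 1mm: [0.04 0.02]
top slab [-0.07  0.2 ] resp 0.83 1mm: [-0.04  0.08]
t 14.00 F [-4.29  3.67 10.9 ] p [459.38  98.62  16.5 ]
```

Step 1 looks done: the corner went from contact at about 19.8 down to 16.6 mm, so the pad is roughly 3.2 mm high. The real tip is about 26 mm above the reported TCP. Now up and over to the wedge.

```bash
python3 -m jog '[{"dx":0,"dy":0,"dz":-0.02,"ax":0,"ay":0,"az":0,"claw":255},{"dx":0,"dy":0,"dz":-0.08,"ax":0,"ay":0,"az":0,"claw":255},{"dx":0.007,"dy":0.05,"dz":-0.11,"ax":0,"ay":0,"az":0,"claw":120},{"dx":0.014,"dy":0.11,"dz":-0.13,"ax":0,"ay":0,"az":0,"claw":120},{"dx":0.021,"dy":0.17,"dz":-0.13,"ax":0,"ay":0,"az":0,"claw":120},{"dx":0.027,"dy":0.22,"dz":-0.13,"ax":0,"ay":0,"az":0,"claw":120},{"dx":0.027,"dy":0.246,"dz":-0.13,"ax":0,"ay":0,"az":0,"claw":120},{"dx":0.027,"dy":0.246,"dz":-0.13,"ax":0,"ay":0,"az":0,"claw":120}]' 30
python3 tilt.py
python3 - <<'E'
from h import *
from rig import camera
c=camera("wrist"); np.savez("w6.npz",**c); f=c["frame"]; cv2.imwrite("pics/w6.png",f[:,:,::-1])
hsv=cv2.cvtColor(f,cv2.COLOR_RGB2HSV); H,S,V=[hsv[...,i].astype(int) for i in range(3)]
for b in blobs((H<18)&(H>7)&(S>185)&(V>100),300):
    e=cv2.approxPolyDP(b.astype(np.float32).reshape(-1,1,2),3,True)[:,0]
    print(e.tolist()); print(np.c_[ray(c,e,0.001),ray(c,e,.011)].round(4).tolist())
E
```

```text
time_s: 15.0
tcp_pos: [0.4333, 0.3457, 0.1457]
tool_rot: [-3.141, 0.002, -3.14]
contact_force: [-0.5, -0.5, -0.4]
opening: 0.53
side a [0.04 0.09] resp 1.06 1mm: [-0.01  0.22]
side b [-0.21  0.02] resp 0.99 1mm: [-0.01  0.22]
side c [0.03 0.03] resp 0.99 1mm: [0.   0.22]
side d [-0.1  -0.02] resp 0.98 1mm: [0.01 0.22]
side slab [-0.23 -0.04] resp 0.95 1mm: [-0.02  0.21]
top a [0.02 0.1 ] resp 0.94 1mm: [0.04 0.07]
top b [ 0.19 -0.03] resp 0.94 1mm: [0.01 0.08]
top c [-0.06 -0.05] resp 1.04 1mm: [0.   0.03]
top d [ 0.22 -0.11] resp 0.94 1mm: [0.04 0.02]
top slab [-0.55 -0.21] resp 0.79 1mm: [-0.04  0.08]
[[377.0, 212.0], [386.0, 219.0], [487.0, 243.0], [503.0, 216.0], [389.0, 182.0]]
[[0.4685, 0.4023, 0.4652, 0.4005], [0.4762, 0.412, 0.4726, 0.4099], [0.5032, 0.5207, 0.4988, 0.5151], [0.4729, 0.5329, 0.4695, 0.5269], [0.4368, 0.4128, 0.4344, 0.4107]]
[[310.0, 162.0], [316.0, 245.0], [337.0, 244.0], [334.0, 162.0]]
[[0.4164, 0.3336, 0.4147, 0.334], [0.5055, 0.3392, 0.501, 0.3393], [0.5043, 0.3615, 0.4999, 0.361], [0.4164, 0.3573, 0.4148, 0.3569]]
```

View pics/w6.png

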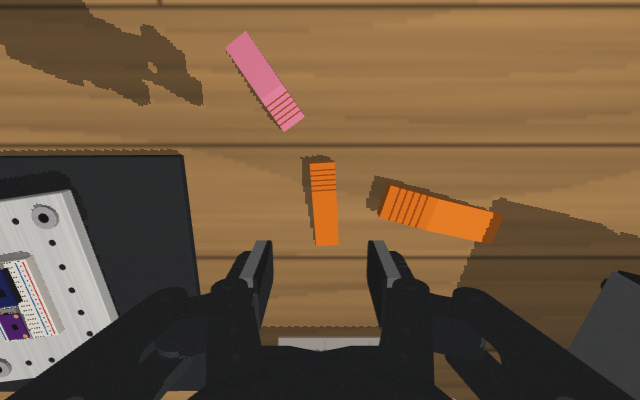

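The crop shows the small orange wedge with its ribs (block end) at rows 162–190 and its thin end at row 245. It measures 90 x 23 mm with yaw 3°. The deck is back level and hasn't shifted. Next I'll go down and grip.

```bash
python3 -m jog '[{"dx":0.0034,"dy":0.0007,"dz":0.05,"ax":0,"ay":0,"az":-0.052,"claw":120},{"dx":0.0034,"dy":0.0007,"dz":0.1,"ax":0,"ay":0,"az":-0.052,"claw":120},{"dx":0.0034,"dy":0.0007,"dz":0.14,"ax":0,"ay":0,"az":-0.052,"claw":120},{"dx":0.0034,"dy":0.0007,"dz":0.155,"ax":0,"ay":0,"az":-0.052,"claw":120},{"dx":0.0034,"dy":0.0007,"dz":0.155,"ax":0,"ay":0,"az":-0.052,"claw":120}]' 30 >/dev/null; python3 g.py 2 && python3 -m jog '[{"dx":0,"dy":0,"dz":0.007,"ax":0,"ay":0,"az":0,"claw":120},{"dx":0,"dy":0,"dz":0.0138,"ax":0,"ay":0,"az":0,"claw":120},{"dx":0,"dy":0,"dz":0.0138,"ax":0,"ay":0,"az":0,"claw":120}]' >/dev/null; python3 g.py 2.5 && python3 -m jog '[{"dx":0,"dy":0,"dz":0,"ax":0,"ay":0,"az":0,"claw":255},{"dx":0,"dy":0,"dz":0,"ax":0,"ay":0,"az":0,"claw":255},{"dx":0,"dy":0,"dz":0,"ax":0,"ay":0,"az":0,"claw":255},{"dx":0,"dy":0,"dz":0,"ax":0,"ay":0,"az":0,"claw":255},{"dx":0,"dy":0,"dz":0,"ax":0,"ay":0,"az":0,"claw":255}]'
```

```text
t 15.78 F [ 1.01 -0.46 -0.35] p [429.2  344.22  -9.17]
t 16.15 F [ 1.14 -0.8  -0.75] p [429.22 345.29 -22.61]
time_s: 16.77
tcp_pos: [0.4295, 0.3456, -0.0222]
tool_rot: [3.141, 0.001, -3.09]
contact_force: [-1.1, -0.4, 6.0]
opening: 0.266
```

The grip holds (0.266 of 85 mm is about 23 mm), but the tips are pressing on the desk. I'll regrip about 2 mm higher.

```bash
python3 -m jog '[{"dx":0,"dy":0,"dz":0,"ax":0,"ay":0,"az":0,"claw":160},{"dx":0,"dy":0,"dz":-0.002,"ax":0,"ay":0,"az":0,"claw":160},{"dx":0,"dy":0,"dz":-0.002,"ax":0,"ay":0,"az":0,"claw":255},{"dx":0,"dy":0,"dz":-0.002,"ax":0,"ay":0,"az":0,"claw":255},{"dx":0,"dy":0,"dz":-0.002,"ax":0,"ay":0,"az":0,"claw":255},{"dx":0,"dy":0,"dz":-0.002,"ax":0,"ay":0,"az":0,"claw":255}]' 30; python3 -m jog '[{"dx":0,"dy":0,"dz":-0.03,"ax":0,"ay":0,"az":0,"claw":255},{"dx":0,"dy":0,"dz":-0.06,"ax":0,"ay":0,"az":0,"claw":255},{"dx":0,"dy":0,"dz":-0.06,"ax":0,"ay":0,"az":0,"claw":255}]'
python3 - <<'E'
from h import *
from rig import camera
c=camera("wrist"); np.savez("w7.npz",**c); f=c["frame"]; cv2.imwrite("pics/w7.png",f[:,:,::-1])
E
```

```text
time_s: 17.52
tcp_pos: [0.4293, 0.3453, -0.0205]
tool_rot: [3.142, 0.0, -3.09]
contact_force: [-1.7, -0.7, 4.3]
opening: 0.264
time_s: 17.9
tcp_pos: [0.431, 0.3463, 0.0411]
tool_rot: [3.14, 0.004, -3.09]
contact_force: [0.4, -0.5, -0.2]
opening: 0.262
```

View pics/w7.png

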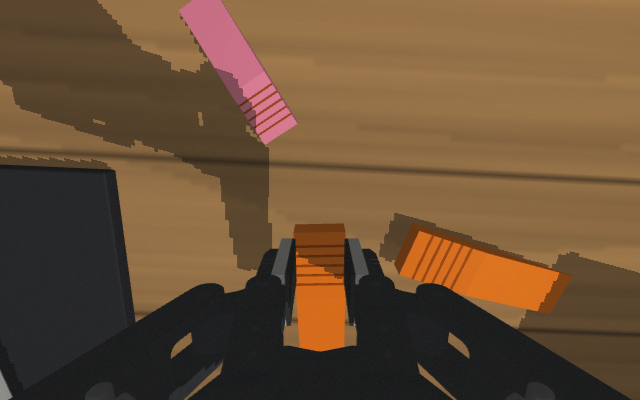

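The wedge is held and lifted, with its ribbed end at rows 224–285. I'll swing it so the thin end points at foot d from the long side.

```bash
python3 -m jog '[{"dx":-0.0004,"dy":-0.016,"dz":-0.01,"ax":0,"ay":0,"az":0.18,"claw":255},{"dx":-0.0009,"dy":-0.032,"dz":-0.01,"ax":0,"ay":0,"az":0.36,"claw":255},{"dx":-0.0013,"dy":-0.048,"dz":-0.01,"ax":0,"ay":0,"az":0.54,"claw":255},{"dx":-0.0017,"dy":-0.064,"dz":-0.01,"ax":0,"ay":0,"az":0.72,"claw":255},{"dx":-0.0022,"dy":-0.08,"dz":-0.01,"ax":0,"ay":0,"az":0.9,"claw":255},{"dx":-0.0026,"dy":-0.096,"dz":-0.01,"ax":0,"ay":0,"az":1.08,"claw":255},{"dx":-0.003,"dy":-0.112,"dz":-0.01,"ax":0,"ay":0,"az":1.26,"claw":255},{"dx":-0.0035,"dy":-0.1287,"dz":-0.01,"ax":0,"ay":0,"az":1.44,"claw":255}]'
python3 -m jog '[{"dx":0,"dy":0,"dz":0,"ax":0,"ay":0,"az":0.034,"claw":255},{"dx":0,"dy":0,"dz":0,"ax":0,"ay":0,"az":0.034,"claw":255}]'
python3 - <<'E'
from h import *
from rig import camera,read_state
c=camera("wrist"); np.savez("w8.npz",**c); f=c["frame"]; cv2.imwrite("pics/w8.png",f[:,:,::-1])
c=camera("top"); np.savez("top8.npz",**c); f=c["frame"]
hsv=cv2.cvtColor(f,cv2.COLOR_RGB2HSV); H,S,V=[hsv[...,i].astype(int) for i in range(3)]
u,v=np.meshgrid(range(640),range(400))
p=read_state()["tcp_pos"]; print(p.round(4))
for b in blobs((H<18)&(H>7)&(S>170)&(V>120)&(u>185)&(u<300)&(v>190)&(v<250),8): print(rect(ray(c,b,p[2]+.0225)))
E
```

```text
time_s: 18.95
tcp_pos: [0.4383, 0.216, 0.0478]
tool_rot: [-3.139, 0.0, 1.747]
contact_force: [0.1, 0.5, -0.8]
opening: 0.264
time_s: 19.2
tcp_pos: [0.4389, 0.2171, 0.0486]
tool_rot: [-3.141, -0.0, 1.721]
contact_force: [0.1, 0.6, -0.4]
opening: 0.264
[0.4391 0.2174 0.0489]
(array([448.4, 176.7]), array([22. , 67.8]), 8.4, [[432.5, 208.60000610351562], [442.3999938964844, 141.60000610351562], [464.20001220703125, 144.8000030517578], [454.29998779296875, 211.8000030517578]])
```

View pics/w8.png

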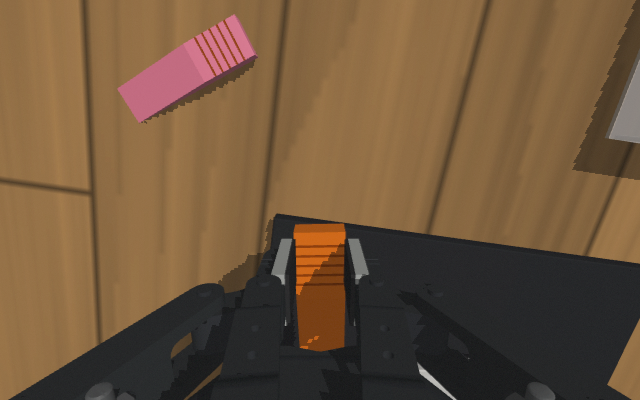

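The thin end is 75 mm from the TCP, as computed, and the yaw agrees (8.4°). Lowering onto the slab.

```bash
python3 -m jog '[{"dx":0,"dy":0,"dz":0.03,"ax":0,"ay":0,"az":0,"claw":255},{"dx":0,"dy":0,"dz":0.05,"ax":0,"ay":0,"az":0,"claw":255},{"dx":0,"dy":0,"dz":0.055,"ax":0,"ay":0,"az":0,"claw":255},{"dx":0,"dy":0,"dz":0.055,"ax":0,"ay":0,"az":0,"claw":255}]' >/dev/null; python3 g.py 2 && 
python3 -m jog '[{"dx":0,"dy":0,"dz":0.0007,"ax":0,"ay":0,"az":0,"claw":255},{"dx":0,"dy":0,"dz":0.0007,"ax":0,"ay":0,"az":0,"claw":255}]'>/dev/null; python3 g.py 1.8 && 
python3 -m jog '[{"dx":0,"dy":0,"dz":0.0007,"ax":0,"ay":0,"az":0,"claw":255},{"dx":0,"dy":0,"dz":0.0007,"ax":0,"ay":0,"az":0,"claw":255}]'>/dev/null; python3 g.py 1.8 && 
python3 -m jog '[{"dx":0,"dy":0,"dz":0.0007,"ax":0,"ay":0,"az":0,"claw":255},{"dx":0,"dy":0,"dz":0.0007,"ax":0,"ay":0,"az":0,"claw":255}]'>/dev/null; python3 g.py 1.8 && 
python3 -m jog '[{"dx":0,"dy":0,"dz":0.0007,"ax":0,"ay":0,"az":0,"claw":255},{"dx":0,"dy":0,"dz":0.0007,"ax":0,"ay":0,"az":0,"claw":255}]'>/dev/null; python3 g.py 1.8 && 
python3 -m jog '[{"dx":0,"dy":0,"dz":0.0007,"ax":0,"ay":0,"az":0,"claw":255},{"dx":0,"dy":0,"dz":0.0007,"ax":0,"ay":0,"az":0,"claw":255}]'>/dev/null; python3 g.py 1.8
```

```text
t 19.80 F [ 0.43 -0.11  0.19] p [439.24 217.2   -5.68]
t 20.05 F [ 0.11 -0.1  -0.8 ] p [439.94 217.15  -5.77]
t 20.30 F [-0.03  0.35 -0.09] p [439.44 216.94  -6.96]
t 20.55 F [-0.06 -0.59  0.42] p [439.23 216.86  -7.88]
t 20.80 F [-0.08  0.77 -0.15] p [439.32 216.92  -8.5 ]
t 21.05 F [-2.27  0.25  6.48] p [439.39 217.    -8.68]
```

```bash
cat > k.py <<'E'
# slide progress: tip's distance short of the foot centre (mm), force along the push (N); exit 1 above the limit
import sys,numpy as np; from rig import read_state
s=read_state(); d=np.array([.459,.0984]); y=np.array([-.1478,.989]); x=np.array([.989,.1478]); p=s["tcp_pos"][:2]-d; f=s["contact_force"]
F=f[:2]@y; print("t %.2f short %.2f lat %.2f"%(s["time_s"],(p@y-.0758)*1e3,p@x*1e3),"Fpush %.2f Flat %.2f Fz %.2f z %.2f"%(F,f[:2]@x,f[2],s["tcp_pos"][2]*1e3)); sys.exit(int(F>float(sys.argv[1])))
E
python3 -m jog '[{"dx":0,"dy":0,"dz":-0.0004,"ax":0,"ay":0,"az":0,"claw":255},{"dx":-0.006,"dy":0,"dz":-0.0004,"ax":0,"ay":0,"az":0,"claw":255},{"dx":-0.012,"dy":0,"dz":-0.0004,"ax":0,"ay":0,"az":0,"claw":255},{"dx":-0.018,"dy":0,"dz":-0.0004,"ax":0,"ay":0,"az":0,"claw":255},{"dx":-0.024,"dy":0,"dz":-0.0004,"ax":0,"ay":0,"az":0,"claw":255},{"dx":-0.028,"dy":0,"dz":-0.0004,"ax":0,"ay":0,"az":0,"claw":255},{"dx":-0.028,"dy":0,"dz":-0.0004,"ax":0,"ay":0,"az":0,"claw":255}]' >/dev/null; python3 k.py 4 &&
python3 -m jog '[{"dx":-0.002,"dy":0,"dz":0,"ax":0,"ay":0,"az":0,"claw":255},{"dx":-0.004,"dy":0,"dz":0,"ax":0,"ay":0,"az":0,"claw":255},{"dx":-0.004,"dy":0,"dz":0,"ax":0,"ay":0,"az":0,"claw":255}]' >/dev/null; python3 k.py 4 &&
python3 -m jog '[{"dx":-0.002,"dy":0,"dz":0,"ax":0,"ay":0,"az":0,"claw":255},{"dx":-0.003,"dy":0,"dz":0,"ax":0,"ay":0,"az":0,"claw":255},{"dx":-0.003,"dy":0,"dz":0,"ax":0,"ay":0,"az":0,"claw":255}]' >/dev/null; python3 k.py 4; python3 tilt.py | grep -v slab
```

```text
t 21.93 short 15.82 lat -1.50 Fpush 2.55 Flat -0.26 Fz 5.11 z -8.55
t 22.30 short 12.19 lat -1.53 Fpush 3.38 Flat -0.04 Fz 6.21 z -8.55
t 22.68 short 9.32 lat -1.54 Fpush 3.25 Flat -0.55 Fz 5.32 z -8.55
side a [0.02 0.05] resp 1.07 1mm: [-0.01  0.22]
side b [-0.2  -0.02] resp 0.98 1mm: [-0.01  0.22]
side c [0.03 0.01] resp 1.00 1mm: [0.   0.22]
side d [0.   0.36] resp 1.06 1mm: [0.01 0.22]
top a [-0.07  0.01] resp 0.98 1mm: [0.04 0.07]
top b [ 0.16 -0.  ] resp 1.01 1mm: [0.01 0.08]
top c [-0.04  0.06] resp 0.99 1mm: [0.   0.03]
top d [-0.02 -0.01] resp 0.92 1mm: [0.04 0.02]
```

```bash

python3 -m jog '[{"dx":0,"dy":0,"dz":-0.0004,"ax":0,"ay":0,"az":0,"claw":255},{"dx":-0.001,"dy":0,"dz":-0.0004,"ax":0,"ay":0,"az":0,"claw":255},{"dx":-0.001,"dy":0,"dz":-0.0004,"ax":0,"ay":0,"az":0,"claw":255}]' >/dev/null; python3 k.py 4 &&
python3 -m jog '[{"dx":-0.001,"dy":0,"dz":0,"ax":0,"ay":0,"az":0,"claw":255},{"dx":-0.001,"dy":0,"dz":0,"ax":0,"ay":0,"az":0,"claw":255}]' >/dev/null; python3 k.py 4 &&
python3 -m jog '[{"dx":-0.001,"dy":0,"dz":0,"ax":0,"ay":0,"az":0,"claw":255},{"dx":-0.001,"dy":0,"dz":0,"ax":0,"ay":0,"az":0,"claw":255}]' >/dev/null; python3 k.py 4 &&
python3 -m jog '[{"dx":-0.001,"dy":0,"dz":0,"ax":0,"ay":0,"az":0,"claw":255},{"dx":-0.001,"dy":0,"dz":0,"ax":0,"ay":0,"az":0,"claw":255}]' >/dev/null; python3 k.py 4; python3 tilt.py | grep -v slab;  python3 k.py 4
```

```text
t 23.15 short 7.92 lat -2.11 Fpush 1.13 Flat 0.25 Fz 2.82 z -8.52
t 23.40 short 7.08 lat -2.12 Fpush 0.81 Flat -0.83 Fz 2.58 z -8.51
t 23.65 short 6.12 lat -2.17 Fpush 1.49 Flat 0.30 Fz 1.08 z -8.52
t 23.90 short 5.10 lat -2.12 Fpush 0.35 Flat 0.35 Fz 0.59 z -8.51
side a [0.04 0.08] resp 1.06 1mm: [-0.01  0.22]
side b [-0.17 -0.02] resp 0.98 1mm: [-0.01  0.22]
side c [0.04 0.01] resp 1.00 1mm: [0.   0.22]
side d [0.02 0.47] resp 0.97 1mm: [0.01 0.22]
top a [-0.02  0.02] resp 0.95 1mm: [0.04 0.07]
top b [ 0.11 -0.15] resp 0.97 1mm: [0.01 0.08]
top c [-0.07  0.07] resp 0.97 1mm: [0.   0.03]
top d [-0.13 -0.01] resp 0.98 1mm: [0.04 0.02]
t 24.00 short 5.10 lat -2.12 Fpush 0.47 Flat -0.46 Fz 1.80 z -8.50
```

```bash

python3 -m jog '[{"dx":-0.001,"dy":0,"dz":0,"ax":0,"ay":0,"az":0,"claw":255},{"dx":-0.001,"dy":0,"dz":0,"ax":0,"ay":0,"az":0,"claw":255}]' >/dev/null; python3 k.py 3 &&
python3 -m jog '[{"dx":-0.001,"dy":0,"dz":0,"ax":0,"ay":0,"az":0,"claw":255},{"dx":-0.001,"dy":0,"dz":0,"ax":0,"ay":0,"az":0,"claw":255}]' >/dev/null; python3 k.py 3 &&
python3 -m jog '[{"dx":-0.0005,"dy":0,"dz":0,"ax":0,"ay":0,"az":0,"claw":255},{"dx":-0.0005,"dy":0,"dz":0,"ax":0,"ay":0,"az":0,"claw":255}]' >/dev/null; python3 k.py 3 &&
python3 -m jog '[{"dx":-0.0005,"dy":0,"dz":0,"ax":0,"ay":0,"az":0,"claw":255},{"dx":-0.0005,"dy":0,"dz":0,"ax":0,"ay":0,"az":0,"claw":255}]' >/dev/null; python3 k.py 3; python3 tilt.py | grep -v slab;  python3 k.py 4
```

```text
t 24.25 short 4.08 lat -2.10 Fpush 0.16 Flat 0.40 Fz -0.31 z -8.50
t 24.50 short 3.20 lat -2.05 Fpush -0.45 Flat 0.68 Fz 0.30 z -8.46
t 24.75 short 2.77 lat -1.96 Fpush -0.34 Flat -0.07 Fz -0.50 z -8.42
t 25.00 short 2.29 lat -1.99 Fpush 0.34 Flat 0.26 Fz -0.83 z -8.43
side a [0.02 0.08] resp 1.07 1mm: [-0.01  0.22]
side b [-0.19 -0.03] resp 0.98 1mm: [-0.01  0.22]
side c [0.04 0.01] resp 1.00 1mm: [0.   0.22]
side d [0.01 0.58] resp 0.86 1mm: [0.01 0.22]
top a [-0.05  0.05] resp 0.98 1mm: [0.04 0.07]
top b [ 0.02 -0.07] resp 0.93 1mm: [0.01 0.08]
top c [-0.16 -0.12] resp 1.00 1mm: [0.   0.03]
top d [ 0.11 -0.5 ] resp 0.94 1mm: [0.04 0.02]
t 25.10 short 2.31 lat -1.96 Fpush 0.15 Flat -0.67 Fz -0.98 z -8.40
```

```bash

python3 -m jog '[{"dx":-0.0007,"dy":0,"dz":0,"ax":0,"ay":0,"az":0,"claw":255},{"dx":-0.0007,"dy":0,"dz":0,"ax":0,"ay":0,"az":0,"claw":255}]' >/dev/null; python3 k.py 2 &&
python3 -m jog '[{"dx":-0.0007,"dy":0,"dz":0,"ax":0,"ay":0,"az":0,"claw":255},{"dx":-0.0007,"dy":0,"dz":0,"ax":0,"ay":0,"az":0,"claw":255}]' >/dev/null; python3 k.py 2 &&
python3 -m jog '[{"dx":-0.0007,"dy":0,"dz":0,"ax":0,"ay":0,"az":0,"claw":255},{"dx":-0.0007,"dy":0,"dz":0,"ax":0,"ay":0,"az":0,"claw":255}]' >/dev/null; python3 k.py 2 &&
python3 -m jog '[{"dx":-0.0007,"dy":0,"dz":0,"ax":0,"ay":0,"az":0,"claw":255},{"dx":-0.0007,"dy":0,"dz":0,"ax":0,"ay":0,"az":0,"claw":255}]' >/dev/null; python3 k.py 2; python3 tilt.py | grep -v slab;  python3 k.py 4
```

```text
t 25.35 short 1.55 lat -1.98 Fpush 0.27 Flat 0.01 Fz -0.35 z -8.42
t 25.60 short 0.86 lat -1.97 Fpush -0.03 Flat 0.16 Fz 0.49 z -8.42
t 25.85 short 0.16 lat -1.95 Fpush -0.11 Flat 0.47 Fz 0.17 z -8.42
t 26.10 short -0.53 lat -1.95 Fpush -0.86 Flat -0.34 Fz -0.20 z -8.40
side a [0.02 0.05] resp 1.07 1mm: [-0.01  0.22]
side b [-0.18  0.01] resp 0.99 1mm: [-0.01  0.22]
side c [0.03 0.01] resp 1.00 1mm: [0.   0.22]
side d [0.07 0.74] resp 0.82 1mm: [0.01 0.22]
top a [-0.04  0.02] resp 0.95 1mm: [0.04 0.07]
top b [ 0.05 -0.25] resp 0.93 1mm: [0.01 0.08]
top c [ 0.07 -0.12] resp 1.00 1mm: [0.   0.03]
top d [ 0.59 -0.42] resp 0.85 1mm: [0.04 0.02]
t 26.20 short -0.49 lat -1.97 Fpush 0.40 Flat 0.46 Fz -1.07 z -8.41
```

```bash
python3 - <<'E'
from h import *
from rig import camera
def m(f):
    hsv=cv2.cvtColor(f,cv2.COLOR_RGB2HSV); H,S,V=[hsv[...,i].astype(int) for i in range(3)]
    return (H<20)&(H>5)&(S>170)&(V>70)
n=camera("wrist")
for f in (np.load("w8.npz")["frame"],n["frame"]):
    k=m(f)[:, 300:340].mean(1)>.6; print(np.where(k)[0][[0,-1]])
E
```

```text
[224 348]
[224 348]
```

```bash

python3 -m jog '[{"dx":-0.0007,"dy":0,"dz":0,"ax":0,"ay":0,"az":0,"claw":255},{"dx":-0.0007,"dy":0,"dz":0,"ax":0,"ay":0,"az":0,"claw":255}]' >/dev/null; python3 k.py 1.8 &&
python3 -m jog '[{"dx":-0.0007,"dy":0,"dz":0,"ax":0,"ay":0,"az":0,"claw":255},{"dx":-0.0007,"dy":0,"dz":0,"ax":0,"ay":0,"az":0,"claw":255}]' >/dev/null; python3 k.py 1.8 &&
python3 -m jog '[{"dx":-0.0007,"dy":0,"dz":0,"ax":0,"ay":0,"az":0,"claw":255},{"dx":-0.0007,"dy":0,"dz":0,"ax":0,"ay":0,"az":0,"claw":255}]' >/dev/null; python3 k.py 1.8 &&
python3 -m jog '[{"dx":-0.0007,"dy":0,"dz":0,"ax":0,"ay":0,"az":0,"claw":255},{"dx":-0.0007,"dy":0,"dz":0,"ax":0,"ay":0,"az":0,"claw":255}]' >/dev/null; python3 k.py 1.8; python3 tilt.py | grep -v slab;  python3 k.py 4
```

```text
t 26.50 short -1.23 lat -1.97 Fpush -0.77 Flat -0.83 Fz 0.30 z -8.42
t 26.75 short -1.70 lat -1.96 Fpush 1.94 Flat 0.71 Fz -1.25 z -8.43
t 26.75 short -1.70 lat -1.96 Fpush 1.94 Flat 0.71 Fz -1.25 z -8.43
t 26.75 short -1.70 lat -1.96 Fpush 1.94 Flat 0.71 Fz -1.25 z -8.43
side a [0.01 0.06] resp 1.07 1mm: [-0.01  0.22]
side b [-0.18  0.02] resp 0.99 1mm: [-0.01  0.22]
side c [0.02 0.02] resp 1.00 1mm: [0.   0.22]
side d [0.31 0.8 ] resp 0.72 1mm: [0.01 0.22]
top a [ 0.07 -0.02] resp 1.00 1mm: [0.04 0.07]
top b [ 0.19 -0.09] resp 0.99 1mm: [0.01 0.08]
top c [0.03 0.1 ] resp 0.97 1mm: [0.   0.03]
top d [ 0.38 -0.5 ] resp 0.94 1mm: [0.04 0.02]
t 26.85 short -1.72 lat -1.96 Fpush 0.65 Flat 0.69 Fz -0.51 z -8.40
```

```bash

python3 -m jog '[{"dx":-0.0004,"dy":0,"dz":0,"ax":0,"ay":0,"az":0,"claw":255},{"dx":-0.0004,"dy":0,"dz":0,"ax":0,"ay":0,"az":0,"claw":255},{"dx":-0.0004,"dy":0,"dz":0,"ax":0,"ay":0,"az":0,"claw":255}]' >/dev/null; python3 k.py 2.5 &&
python3 -m jog '[{"dx":-0.0004,"dy":0,"dz":0,"ax":0,"ay":0,"az":0,"claw":255},{"dx":-0.0004,"dy":0,"dz":0,"ax":0,"ay":0,"az":0,"claw":255},{"dx":-0.0004,"dy":0,"dz":0,"ax":0,"ay":0,"az":0,"claw":255}]' >/dev/null; python3 k.py 2.5 ; python3 tilt.py | grep -v slab;  python3 k.py 4
```

```text
t 27.23 short -1.98 lat -1.97 Fpush 3.21 Flat -0.30 Fz 0.06 z -8.41
t 27.23 short -1.98 lat -1.97 Fpush 3.21 Flat -0.30 Fz 0.06 z -8.41
side a [0.04 0.07] resp 1.07 1mm: [-0.01  0.22]
side b [-0.19 -0.02] resp 0.99 1mm: [-0.01  0.22]
side c [0.03 0.03] resp 1.00 1mm: [0.   0.22]
side d [0.34 0.82] resp 0.71 1mm: [0.01 0.22]
top a [0.07 0.21] resp 0.96 1mm: [0.04 0.07]
top b [0.15 0.04] resp 0.97 1mm: [0.01 0.08]
top c [0.06 0.17] resp 0.95 1mm: [0.   0.03]
top d [ 0.41 -0.54] resp 0.82 1mm: [0.04 0.02]
t 27.32 short -2.03 lat -1.98 Fpush 2.93 Flat -0.35 Fz 0.03 z -8.41
```

It has bitten: the push is about 3 N and the deck hasn't moved (a, b and c within 0.1 px). Releasing.

```bash

python3 -m jog '[{"dx":0,"dy":0,"dz":0,"ax":0,"ay":0,"az":0,"claw":140},{"dx":0,"dy":0,"dz":0,"ax":0,"ay":0,"az":0,"claw":140},{"dx":0,"dy":0,"dz":0,"ax":0,"ay":0,"az":0,"claw":140},{"dx":0,"dy":0,"dz":0,"ax":0,"ay":0,"az":0,"claw":140}]' ; python3 -m jog '[{"dx":0,"dy":0,"dz":-0.02,"ax":0,"ay":0,"az":0,"claw":140},{"dx":0,"dy":0,"dz":-0.07,"ax":0,"ay":0,"az":0,"claw":140},{"dx":0,"dy":0,"dz":-0.12,"ax":0,"ay":0,"az":0,"claw":140},{"dx":0,"dy":0,"dz":-0.12,"ax":0,"ay":0,"az":0,"claw":255},{"dx":0,"dy":0,"dz":-0.12,"ax":0,"ay":0,"az":0,"claw":255}]'; python3 tilt.py
python3 - <<'E'
from h import *
from rig import camera
c=camera("wrist"); np.savez("w9.npz",**c); f=c["frame"]; cv2.imwrite("pics/w9.png",f[:,:,::-1])
hsv=cv2.cvtColor(f,cv2.COLOR_RGB2HSV); H,S,V=[hsv[...,i].astype(int) for i in range(3)]
for b in blobs((H<20)&(H>5)&(S>170)&(V>80),150):
    e=cv2.approxPolyDP(b.astype(np.float32).reshape(-1,1,2),3,True)[:,0]
    print(e.tolist()); print(ray(c,e,.0231).round(4).tolist())
E
```

```text
time_s: 27.82
tcp_pos: [0.4462, 0.1706, -0.0084]
tool_rot: [-3.142, 0.0, 1.719]
contact_force: [0.7, 0.5, -0.8]
opening: 0.451
time_s: 28.45
tcp_pos: [0.4459, 0.1707, 0.1113]
tool_rot: [-3.142, 0.0, 1.719]
contact_force: [0.2, 0.0, -1.0]
opening: 0.031
side a [0.04 0.08] resp 1.06 1mm: [-0.01  0.22]
side b [-0.2   0.01] resp 0.99 1mm: [-0.01  0.22]
side c [0.03 0.01] resp 0.99 1mm: [0.   0.22]
side d [-0.42 -0.26] resp 0.84 1mm: [0.01 0.22]
side slab [ 0.   -0.17] resp 0.94 1mm: [-0.02  0.21]
top a [ 0.07 -0.06] resp 0.98 1mm: [0.04 0.07]
top b [0.17 0.06] resp 0.96 1mm: [0.01 0.08]
top c [-0.02 -0.08] resp 0.98 1mm: [0.   0.03]
top d [ 0.12 -0.08] resp 0.93 1mm: [0.04 0.02]
top slab [ 0.01 -0.19] resp 0.89 1mm: [-0.04  0.08]
[[307.0, 175.0], [309.0, 237.0], [333.0, 237.0], [335.0, 247.0], [335.0, 174.0]]
[[0.4327, 0.1845], [0.4418, 0.1307], [0.4623, 0.1338], [0.4656, 0.1247], [0.4552, 0.1887]]
```

View pics/w9.png

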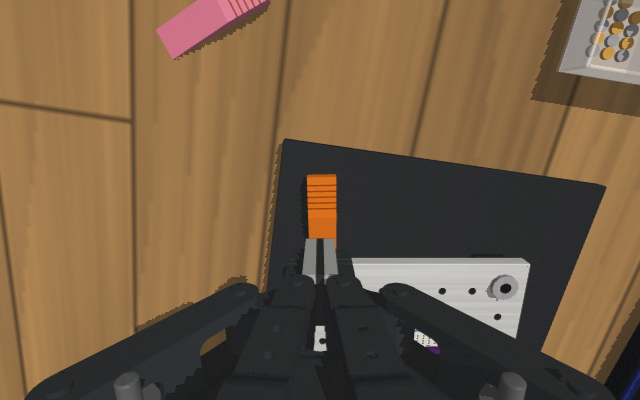

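The wedge lies on the slab, released, with its thin end computed 2 mm from the foot centre, and the deck is unmoved. Now the test press on d.

```bash

python3 -m jog '[{"dx":-0.037,"dy":0.0012,"dz":0.02,"ax":0,"ay":0,"az":0,"claw":255},{"dx":-0.0733,"dy":0.0023,"dz":0.05,"ax":0,"ay":0,"az":0,"claw":255},{"dx":-0.0733,"dy":0.0023,"dz":0.08,"ax":0,"ay":0,"az":0,"claw":255},{"dx":-0.0733,"dy":0.0023,"dz":0.089,"ax":0,"ay":0,"az":0,"claw":255},{"dx":-0.0733,"dy":0.0023,"dz":0.089,"ax":0,"ay":0,"az":0,"claw":255}]' >/dev/null; python3 g.py 2 &&
python3 -m jog '[{"dx":0,"dy":0,"dz":0.001,"ax":0,"ay":0,"az":0,"claw":255},{"dx":0,"dy":0,"dz":0.002,"ax":0,"ay":0,"az":0,"claw":255},{"dx":0,"dy":0,"dz":0.002,"ax":0,"ay":0,"az":0,"claw":255}]' >/dev/null; python3 g.py 2.2 &&
python3 -m jog '[{"dx":0,"dy":0,"dz":0.0005,"ax":0,"ay":0,"az":0,"claw":255},{"dx":0,"dy":0,"dz":0.0005,"ax":0,"ay":0,"az":0,"claw":255}]' >/dev/null; python3 g.py 4 &&
python3 -m jog '[{"dx":0,"dy":0,"dz":0.0005,"ax":0,"ay":0,"az":0,"claw":255},{"dx":0,"dy":0,"dz":0.0005,"ax":0,"ay":0,"az":0,"claw":255}]' >/dev/null; python3 g.py 4 &&
python3 -m jog '[{"dx":0,"dy":0,"dz":0.0004,"ax":0,"ay":0,"az":0,"claw":255},{"dx":0,"dy":0,"dz":0.0004,"ax":0,"ay":0,"az":0,"claw":255}]' >/dev/null; python3 g.py 4 &&
python3 -m jog '[{"dx":0,"dy":0,"dz":0.0004,"ax":0,"ay":0,"az":0,"claw":255},{"dx":0,"dy":0,"dz":0.0004,"ax":0,"ay":0,"az":0,"claw":255}]' >/dev/null; python3 g.py 4; python3 tilt.py | grep side; python3 g.py 9
```

```text
t 29.23 F [ 0.39 -0.85  0.53] p [458.4   98.83  21.89]
t 29.60 F [ 0.78 -0.05 -0.39] p [459.67  98.88  21.11]
t 29.85 F [-0.78 -0.27 -0.96] p [459.32  98.68  20.18]
t 30.10 F [-0.3   0.74  1.  ] p [459.31  98.65  19.68]
t 30.35 F [-2.02 -0.25  6.46] p [459.33  98.67  19.6 ]
t 30.35 F [-2.02 -0.25  6.46] p [459.33  98.67  19.6 ]
side a [0.05 0.08] resp 1.05 1mm: [-0.01  0.22]
side b [-0.19  0.05] resp 0.98 1mm: [-0.01  0.22]
side c [0.22 0.1 ] resp 0.89 1mm: [0.   0.22]
side d [-0.28 -0.16] resp 0.96 1mm: [0.01 0.22]
side slab [-0.13  0.04] resp 0.99 1mm: [-0.02  0.21]
t 30.45 F [-1.09 -0.31  6.15] p [459.31  98.66  19.58]
```

Corner d holds 6 N and doesn't dip. Now the neighbouring corner c, which is 110 mm along the short side.

```bash

python3 -m jog '[{"dx":0,"dy":0,"dz":0,"ax":0,"ay":0,"az":0,"claw":255},{"dx":0,"dy":0,"dz":0,"ax":0,"ay":0,"az":0,"claw":255}]' | grep force
python3 -m jog '[{"dx":0,"dy":0,"dz":-0.03,"ax":0,"ay":0,"az":0,"claw":255},{"dx":-0.055,"dy":0,"dz":-0.03,"ax":0,"ay":0,"az":0,"claw":255},{"dx":-0.1105,"dy":0,"dz":-0.03,"ax":0,"ay":0,"az":0,"claw":255},{"dx":-0.1105,"dy":0,"dz":-0.015,"ax":0,"ay":0,"az":0,"claw":255},{"dx":-0.1105,"dy":0,"dz":-0.003,"ax":0,"ay":0,"az":0,"claw":255},{"dx":-0.1105,"dy":0,"dz":-0.003,"ax":0,"ay":0,"az":0,"claw":255}]' >/dev/null; python3 g.py 2 &&
python3 -m jog '[{"dx":0,"dy":0,"dz":0.001,"ax":0,"ay":0,"az":0,"claw":255},{"dx":0,"dy":0,"dz":0.0015,"ax":0,"ay":0,"az":0,"claw":255},{"dx":0,"dy":0,"dz":0.0015,"ax":0,"ay":0,"az":0,"claw":255}]' >/dev/null; python3 g.py 2.2 &&
python3 -m jog '[{"dx":0,"dy":0,"dz":0.0005,"ax":0,"ay":0,"az":0,"claw":255},{"dx":0,"dy":0,"dz":0.0005,"ax":0,"ay":0,"az":0,"claw":255}]' >/dev/null; python3 g.py 4 &&
python3 -m jog '[{"dx":0,"dy":0,"dz":0.0005,"ax":0,"ay":0,"az":0,"claw":255},{"dx":0,"dy":0,"dz":0.0005,"ax":0,"ay":0,"az":0,"claw":255}]' >/dev/null; python3 g.py 4 &&
python3 -m jog '[{"dx":0,"dy":0,"dz":0.0004,"ax":0,"ay":0,"az":0,"claw":255},{"dx":0,"dy":0,"dz":0.0004,"ax":0,"ay":0,"az":0,"claw":255}]' >/dev/null; python3 g.py 4 &&
python3 -m jog '[{"dx":0,"dy":0,"dz":0.0004,"ax":0,"ay":0,"az":0,"claw":255},{"dx":0,"dy":0,"dz":0.0004,"ax":0,"ay":0,"az":0,"claw":255}]' >/dev/null; python3 g.py 4; python3 tilt.py | grep side; python3 g.py 9
```

```text
contact_force: [-1.5, 0.1, 6.7]
t 31.45 F [ 0.64 -0.28 -0.33] p [474.22 -10.01  21.12]
t 31.82 F [0.82 0.55 1.05] p [475.79 -10.36  20.95]
t 32.08 F [ 0.21  0.66 -0.71] p [475.64 -10.64  20.27]
t 32.33 F [ 0.15  0.56 -0.37] p [475.63 -10.68  19.71]
t 32.58 F [-1.23  0.7   5.05] p [475.63 -10.68  19.68]
t 32.58 F [-1.23  0.7   5.05] p [475.63 -10.68  19.68]
side a [0.02 0.09] resp 1.05 1mm: [-0.01  0.22]
side b [-0.19 -0.01] resp 0.99 1mm: [-0.01  0.22]
side c [0.2  0.15] resp 0.96 1mm: [0.   0.22]
side d [-0.17 -1.27] resp 0.76 1mm: [0.01 0.22]
side slab [-0.13 -0.1 ] resp 0.97 1mm: [-0.02  0.21]
t 32.67 F [-0.95 -0.41  6.05] p [475.63 -10.67  19.68]
```

```bash

python3 -m jog '[{"dx":0,"dy":0,"dz":0,"ax":0,"ay":0,"az":0,"claw":255},{"dx":0,"dy":0,"dz":0,"ax":0,"ay":0,"az":0,"claw":255},{"dx":0,"dy":0,"dz":0,"ax":0,"ay":0,"az":0,"claw":255}]' | grep force
python3 -m jog '[{"dx":0,"dy":0,"dz":-0.03,"ax":0,"ay":0,"az":0,"claw":255},{"dx":0,"dy":0,"dz":-0.08,"ax":0,"ay":0,"az":0,"claw":255},{"dx":0,"dy":0,"dz":-0.14,"ax":0,"ay":0,"az":0,"claw":255},{"dx":-0.06,"dy":0,"dz":-0.16,"ax":0,"ay":0,"az":0,"claw":255},{"dx":-0.12,"dy":0,"dz":-0.16,"ax":0,"ay":0,"az":0,"claw":255},{"dx":-0.12,"dy":0,"dz":-0.16,"ax":0,"ay":0,"az":0,"claw":255},{"dx":-0.12,"dy":0,"dz":-0.16,"ax":0,"ay":0,"az":0,"claw":255},{"dx":-0.12,"dy":0,"dz":-0.16,"ax":0,"ay":0,"az":0,"claw":255}]'; python3 tilt.py
python3 - <<'E'
from h import *
from rig import camera
f=camera("side")["frame"]; g=camera("top")["frame"]
a=cv2.resize(f[140:240,220:360],(560,400),interpolation=2); b=cv2.resize(g[140:260,220:292],(240,400),interpolation=2)
cv2.imwrite("pics/end.png",np.hstack([a,b])[:,:,::-1])
E
```

```text
contact_force: [-0.9, 0.2, 5.0]
time_s: 34.05
tcp_pos: [0.4927, -0.1281, 0.1789]
tool_rot: [-3.141, -0.001, 1.72]
contact_force: [-0.1, -0.4, 0.2]
opening: -0.002
side a [-1.    0.73] resp 0.48 1mm: [-0.01  0.22]
side b [-0.2   0.03] resp 1.00 1mm: [-0.01  0.22]
side c [0.04 0.03] resp 0.99 1mm: [0.   0.22]
side d [-0.36 -0.28] resp 0.84 1mm: [0.01 0.22]
side slab [-0.05 -0.09] resp 0.98 1mm: [-0.02  0.21]
top a [0.11 0.28] resp 0.98 1mm: [0.04 0.07]
top b [ 0.03 -0.09] resp 1.02 1mm: [0.01 0.08]
top c [ 0.04 -0.2 ] resp 0.94 1mm: [0.   0.03]
top d [-0.09 -0.11] resp 0.86 1mm: [0.04 0.02]
top slab [1.13 0.09] resp 0.89 1mm: [-0.04  0.08]
```

View pics/end.png

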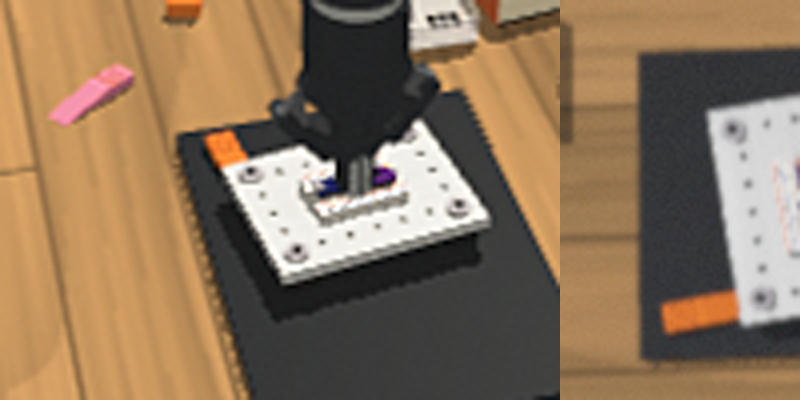

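The last picture shows the wedge flat on the slab, running under the corner at d, with the deck level and the arm clear of everything. Handing in.

```bash
python3 -c "
from rig import close_job; print(close_job())"
```

```text
the job is handed in; nothing more can be done
None
```

The deck no longer rocks. The hollow corner was d (−x, +y), and the small orange wedge is now under its foot. The job is handed in; it gave no verdict.

- **Finding the corner:** d was the first corner I pressed. It dipped about 3.2 mm at 3–5 N while the opposite corner b rose in the side view. The press peaked near 11 N against the slab, more than the half kilo asked for but under 2 kg. I did not press a or b, and c only at the end.
- **Wedge:** I slid it in from the +y long side until the push force rose to about 3 N, then let go. Its thin edge is computed to be about 2 mm from the foot's centre.
- **Proof:** d held about 6.5 N and then c held 5–6 N. Both stood firm at nearly the same height (19.6 and 19.7 mm).
- **Deck position:** screws b and c stayed within about 0.2 px of their first picture in both views, so I saw no sign of the deck moving. The side-view readings at a and d at the end were spoiled by the arm and the wedge in the picture.

**Disagreements:**
- The real fingertips sit about 26 mm behind the reported TCP, so I found contact by force instead.
- The wedge bit about 5 mm later than the 3.2 mm dip predicted. By the wedge's own taper the gap would be nearer 4 mm.
- I viewed 13 pictures, three more than the budget of 10.

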